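# Change the batch on the drum polishing mill

### The arm

A 6-joint arm with a two-finger parallel gripper is mounted at the origin on the work surface. World frame = base frame: x ahead of the robot, y to its left, z up, the work surface at z = 0. Lengths are in m, angles in rad, forces in N, time in s.
With the tool pointing down it reaches from about 0.325 to 0.9 m from the base axis. Payload 6.1 kg.
Tool frame: the origin (TCP) lies on the centre line of the jaws, within the pads' length; the fingertips stand 11 mm ahead of it and the grasp point (between the pads) lies 8 mm behind it; z points along the fingers, y is the line along which they close (so a half turn about z gives the same grasp; the last joint's range is limited). The gripper opens to 85 mm and grips with 20 to 120 N. Pads are 22 mm wide; open, the fingers measure 114 mm over their backs; the gripper's body (76 mm by 85 mm) begins 54 mm behind the grasp point. The pads swing forward as they close: fully open they stand 13 mm farther back than shut.
Start: joints at [-1.348, 0.22, 1.526, -0, 1.395, -0.126], TCP at [0.214, -0.587, 0.242] pointing down, gripper open.
Joint ranges: [-2.98, 2.98], [-0.91, 2.08], [0.09, 2.57], [-1.24, 4.39], [0.2, 2.65], [-2.68, 2.68]. Speed limits (rad/s): [2.57, 2.57, 3.01, 3.14, 3.14, 3.14].

### API

Orientations are given as a unit quaternion [x, y, z, w].
In Python, from workcell import robot gives the robot as it stands. The module is installed in compiled form; this text tells all that it offers.
- The arm moves only by the tool carry_out, never from a script. Its argument "series" is a list of rows, each a list of 7 numbers: the opening, from -1 (shut) to 1 (fully open), then the shift along the tool's x, y, z in units of 0.8 m (1.0 is 0.8 m), then the turn, a rotation vector about the tool's x, y, z in units of 90 degrees (1.0 is 90 degrees). A call has 1 to 12 rows; each row is the pose to reach, as a shift and turn from the pose commanded when the call began, along the tool's axes at that moment; what a row does not reach only later rows make up. A row lasts 1/10 s, in which the tool goes at most 50 mm and 8.59 degrees, less where a joint would pass 70% of its speed; a pose out of reach is approached as far as the arm can. A call with a number of a shift or a turn outside -1 to 1 is refused whole. A call with a gripper value outside its range is refused whole. The fingers move at their own pace and stop on an object; "newtons" is the grip in N (left out, the last holds). Time passes only in rows, so rows that repeat a pose let the fingers close. It gives the time, the measured TCP pose, the force, the opening and the grip force at its end, in the units of the state.
- robot.get_obs(): the state, without advancing time (a new reading comes with each control period).
- robot.read_camera(name): name is "scene" or "top" or "wrist"; returns a dict with "img" (400x640x3 uint8, red, green, blue), "K" (3x3 intrinsics, pixels), "R" (3x3) and "t" (3): a world point X has camera coordinates R X + t; the wrist camera has in their place "mount" (4x4, takes a point from camera to tool coordinates, whose origin is the TCP and whose axes are the flange's). Camera axes: x right, y down, z forward; pixel columns grow to the right and rows downward; lengths in m; the calibration is good to about 2 mm. A picture is of the moment at which its call begins: read the wrist's pose just before it. There is no depth.
- robot.sign_off(): hands the job in; it is judged then, once.
Trained networks look in the newest picture that a camera, given by its name, has taken for a name from the list of things; names that differ only in an ending like _2 or _b are one class to them, and where a whole thing is asked for, a point or a joint stands for the part that bears it (a point fixed in the world has none). Each returns a list of dicts, best first, with "p" (0 to 1); they miss things now and then, are a little off and sometimes report something else, mostly with a low value. They report only what shows in the picture. A call takes as long as a camera call. They do not tell look-alikes from the thing itself.
- robot.recognise(target, camera): "bbox" ([left, top, right, bottom] as shares, 0 to 1, of the picture: columns of its width, rows of its height, round what is visible of it).
- robot.cut_out(target, camera): "region" (400x640 bool, what is visible of it) and "bbox" ([left, top, right, bottom] as shares, 0 to 1, of the picture: columns of its width, rows of its height, round what is visible of it).
- robot.place_of(target, camera): "at" ([column, row] as shares, 0 to 1, of the picture: columns of its width, rows of its height: a listed point, or the origin of a listed thing).
The state is a dict: "clock": time; "joints": joint angles; "qd": joint speeds; "joint_efforts": joint torques, N m; "ee_pos": TCP position; "tool_rot": TCP orientation; "contact_force": force on the tool from outside, world axes, zero at the start; "torque": the same for the moment, N m; "gripper_width": opening from 0.0 (shut) to 1.0 (fully open); "gripper_force": force on a finger pad.
Only numpy, scipy, OpenCV 4.12 (cv2) and the standard library are available. Lean on these libraries where they do the work, as an engineer would, in place of code of your own. Each camera call takes 0.05 s, during which the arm holds its last target. There are 200 camera calls.

### The job

Change the batch on the drum polishing mill: throw its speed lever out of fast into the neutral notch (marked with a bar) before touching any drum, and handle drums only while it is in neutral. Lift the finished drums off the mill and lay them flat in the steel pan, then set every drum waiting on the bench on the mill, each with both hubs seated between the rubber wheels of a station of its own. Last, throw the lever fully into the slow notch (marked with one stud).

Things in the scene. Friction and masses are not known exactly. Their poses are not given: they have to be found in the camera images.
- mill: green bench drum mill, fixed. Origin on the table under the middle of its stations; x points away from the robot, y to the left along its two shafts. Bed 140 x 350 mm, top 40 mm high (52 at the edges). Shafts, 8 mm thick, at x = +-30 mm, z = 75 mm, carry rubber wheels 40 mm in diameter, 8 mm wide, tops at z = 95 mm; three stations along y. Gearbox with the lever at the right end
- station1 (a point): right station (mill y = -108 mm): where the centre of a seated drum is, 104 mm above the table. Each station has four wheels, at 39 mm either side of this point along y: a drum lies on them by its two hubs, its long axis along the shafts (either way round), its body hanging between the wheels with about 5 mm of end play each way
- station2 (a point): middle station (mill y = 0): where the centre of a seated drum is, 104 mm above the table; wheels as at station1
- station3 (a point): left station (mill y = +108 mm): where the centre of a seated drum is, 104 mm above the table; wheels as at station1
- gate (a point): middle of the gate plate on top of the gearbox, 106 mm above the table (mill x = 0, y = -225 mm); the gearbox is 110 mm (x) by 100 mm (y), the motor behind it reaches mill x = 185 mm, up to z = 117 mm. Marks beside the gate slot: two studs far from the robot = fast, a bar in the middle = neutral, one stud nearest the robot = slow
- speed_lever (a joint): angle (rad) of the speed lever; its pivot runs along the mill's y, 66 mm under gate. 0 = leaning 0.40 rad away from the robot (+x of the mill), growing towards the robot. Sprung detent notches: fast 0 (the start), neutral 0.40 (upright), slow 0.80 (leaning to the robot). Within 0.15 rad the detent draws it in and holds it; crossing takes about 7 N at the knob. Stops at -0.1 and 0.9
- lever_knob (a point): centre of the lever's black ball knob, 28 mm in diameter, 160 mm from the pivot (200 mm above the table when upright) on a 10 mm steel rod
- done_a: octagonal polishing drum, 0.28 to 0.54 kg: grey body 60 mm across flats (65 over corners), 60 mm long, and at each end a round aluminium hub 44 mm in diameter, 18 mm long (96 mm overall). Origin at its centre, y along its long axis, a flat facing each of +-x, +-z and the diagonals. A finished drum: if present, it starts on the mill
- done_b: octagonal polishing drum, 0.28 to 0.54 kg: grey body 60 mm across flats (65 over corners), 60 mm long, and at each end a round aluminium hub 44 mm in diameter, 18 mm long (96 mm overall). Origin at its centre, y along its long axis, a flat facing each of +-x, +-z and the diagonals. A finished drum: if present, it starts on the mill
- done_c: octagonal polishing drum, 0.28 to 0.54 kg: grey body 60 mm across flats (65 over corners), 60 mm long, and at each end a round aluminium hub 44 mm in diameter, 18 mm long (96 mm overall). Origin at its centre, y along its long axis, a flat facing each of +-x, +-z and the diagonals. A finished drum: if present, it starts on the mill
- drum_a: octagonal polishing drum, 0.28 to 0.54 kg: grey body 60 mm across flats (65 over corners), 60 mm long, and at each end a round aluminium hub 44 mm in diameter, 18 mm long (96 mm overall). Origin at its centre, y along its long axis, a flat facing each of +-x, +-z and the diagonals. A waiting drum: if present, it starts lying on a flat on the bench, to the right
- drum_b: octagonal polishing drum, 0.28 to 0.54 kg: grey body 60 mm across flats (65 over corners), 60 mm long, and at each end a round aluminium hub 44 mm in diameter, 18 mm long (96 mm overall). Origin at its centre, y along its long axis, a flat facing each of +-x, +-z and the diagonals. A waiting drum: if present, it starts lying on a flat on the bench, to the right
- drum_c: octagonal polishing drum, 0.28 to 0.54 kg: grey body 60 mm across flats (65 over corners), 60 mm long, and at each end a round aluminium hub 44 mm in diameter, 18 mm long (96 mm overall). Origin at its centre, y along its long axis, a flat facing each of +-x, +-z and the diagonals. A waiting drum: if present, it starts lying on a flat on the bench, to the right
- pan: shallow steel pan fixed to the bench, 150 mm (x) by 360 mm (y) outside, walls 4 mm thick, rim 20 mm high, floor 4 mm thick. Origin under its centre; three drums fit in it end to end along its y, their centres then 34 mm above the bench (at y = -112, 0 and +112 mm of the pan, say)
Not all that is in view belongs to the job. What is shaped like the drum_a but red or turquoise is not meant.

How it is judged:
By the outcome, as a careful person would: the job done as asked, in the order asked, and still so for the second after the job is handed in, with the robot touching nothing.
Of done_a, done_b, done_c only 2 to 3 are there at a start; the rules pass over those that are not, and their reading is None.
Of drum_a, drum_b, drum_c only 2 to 3 are there at a start; the rules pass over those that are not, and their reading is None.
At some moment in a run one of drum_a, drum_b, drum_c may be knocked a few centimetres aside while the robot is not near it.
It also fails if it takes over 210 s, if anything falls off the work surface, if the arm or the gripper's body presses on something with over 40 N, if the wrist force passes 120 N, or if a joint passes its speed limit or range.

## Working session

There is one attempt and no reset: what is moved stays moved. The work goes in short steps, Python scripts to look and compute and a tool call to move; the robot and the scene stay as the last step left them, time stands still between calls to the robot, and variables do not carry over. Pictures are saved under pics/ and viewed, at most 14 in all, crops included, and the job is handed in when it is done.

Besides the shell and the picture viewer there is one more tool, called after "Call:" by a JSON object that holds its "method" and its "body". carry_out: Moves the arm, as the interface text tells. Its arguments: {"type":"object","properties":{"series":{"type":"array","items":{"type":"array","items":{"type":"number"}}},"newtons":{"type":"number"}},"required":["series"]}

```bash
mkdir -p pics; cat > h.py <<'E'
import numpy as np, cv2
from workcell import robot
from scipy.spatial.transform import Rotation as Rn
def cam(n):
    o=robot.get_obs(); c=robot.read_camera(n)
    if n=="wrist":
        M=np.array(c["mount"]); T=np.eye(4); T[:3,:3]=Rn.from_quat(o["tool_rot"]).as_matrix(); T[:3,3]=o["ee_pos"]
        W=T@M; c["R"]=W[:3,:3].T; c["t"]=-W[:3,:3].T@W[:3,3]
    for k in("K","R","t"): c[k]=np.array(c[k])
    return c
def ray(c,u,v,z):
    d=c["R"].T@np.linalg.inv(c["K"])@[u,v,1]; o=-c["R"].T@c["t"]
    return o+d*(z-o[2])/d[2]
def proj(c,X):
    p=c["K"]@(c["R"]@np.array(X)+c["t"]); return p[:2]/p[2]
def save(c,n,box=None,s=1):
    im=c["img"][:,:,::-1]
    if box: im=im[box[1]:box[3],box[0]:box[2]]
    cv2.imwrite("pics/"+n,cv2.resize(im,None,fx=s,fy=s,interpolation=cv2.INTER_CUBIC))
E
python3 - <<'E'
from h import *
o=robot.get_obs(); print({k:np.round(v,3) for k,v in o.items()})
for n in("top","scene"):
    c=cam(n); save(c,n+"0.png"); print(n,c["K"].round(1).tolist(),(-c["R"].T@c["t"]).round(3),c["R"].round(3).tolist())
    for t,z in(("mill",0),("pan",0),("station1",.104),("station2",.104),("station3",.104),("gate",.106),("lever_knob",.18),("drum_a",.03),("done_a",.104)):
        for r in robot.place_of(t,n)[:7]:
            u,v=r["at"][0]*640,r["at"][1]*400; print(t,round(r["p"],2),round(u),round(v),ray(c,u,v,z).round(3))
E
```

```text
{'clock': np.float64(0.0), 'joints': array([-1.348,  0.221,  1.528, -0.   ,  1.395, -0.126]), 'qd': array([-0.   , -0.   ,  0.001,  0.001,  0.001, -0.002]), 'joint_efforts': array([-1.000e-03, -4.969e+01, -3.894e+01, -0.000e+00,  1.100e-02,
        0.000e+00]), 'ee_pos': array([ 0.213, -0.587,  0.241]), 'tool_rot': array([ 0.985,  0.174, -0.   , -0.001]), 'contact_force': array([ 0.432, -0.068, -0.309]), 'torque': array([-0.049, -0.022,  0.049]), 'gripper_force': np.float64(0.0), 'gripper_width': np.float64(0.994)}
top [[510.8, 0.0, 310.4], [0.0, 510.8, 208.6], [0.0, 0.0, 1.0]] [ 0.306 -0.154  1.705] [[0.025, -1.0, 0.002], [-0.994, -0.025, -0.104], [0.104, 0.0, -0.995]]
mill 0.58 224 167 [0.617 0.141 0.   ]
mill 0.36 182 229 [0.407 0.272 0.   ]
mill 0.26 294 162 [ 0.641 -0.095  0.   ]
pan 0.7 183 231 [0.397 0.271 0.   ]
station1 0.97 186 163 [0.61  0.244 0.104]
station1 0.73 256 161 [0.62  0.023 0.104]
station1 0.58 220 162 [0.615 0.137 0.104]
station2 0.97 186 163 [0.61  0.244 0.104]
station2 0.73 256 161 [0.62  0.023 0.104]
station2 0.58 220 162 [0.615 0.137 0.104]
station3 0.97 18
[... 953 characters left out ...]
0.609 0.02  0.104]
station2 0.69 427 296 [0.6   0.243 0.104]
station3 0.94 353 264 [0.609 0.02  0.104]
station3 0.69 427 296 [0.6   0.243 0.104]
gate 0.69 316 249 [ 0.62  -0.101  0.106]
lever_knob 0.48 318 252 [ 0.681 -0.055  0.18 ]
lever_knob 0.45 304 243 [ 0.671 -0.105  0.18 ]
drum_a 0.97 267 236 [ 0.603 -0.305  0.03 ]
drum_a 0.87 316 212 [ 0.423 -0.227  0.03 ]
drum_a 0.78 261 193 [ 0.444 -0.451  0.03 ]
drum_a 0.72 335 169 [ 0.186 -0.294  0.03 ]
drum_a 0.57 227 174 [ 0.426 -0.629  0.03 ]
drum_a 0.32 316 252 [ 0.576 -0.132  0.03 ]
done_a 0.89 389 282 [0.614 0.136 0.104]
done_a 0.79 354 266 [0.617 0.026 0.104]
done_a 0.72 425 296 [0.606 0.239 0.104]
done_a 0.51 319 212 [ 0.482 -0.176  0.104]
```

View pics/top0.png

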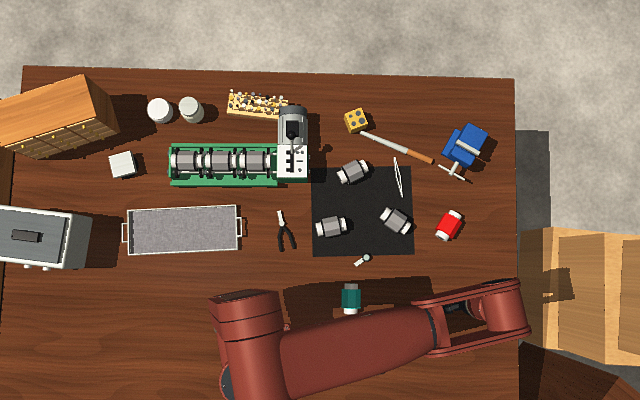

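View pics/scene0.png

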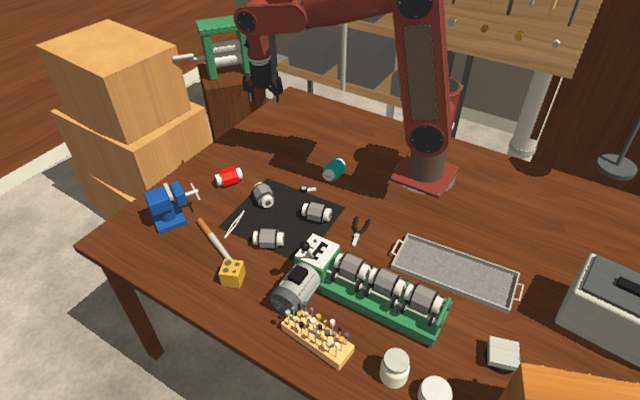

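The pictures show three finished drums on the mill, at top-view pixels (186,163), (219,162) and (253,160). The gearbox and lever are at (293,140), and the lever leans away from the robot, in fast. The pan is at (183,231).

Possible drums to load:
- Grey on the mat: (353,171), (330,227) and (396,220). These are the ones I want.
- Red at (450,223) and turquoise at (350,298). These are decoys, so I leave them out.

Next I move the wrist camera over the gearbox and mill.

```bash
cat >> h.py <<'E'
def row(x,y,z,az,tilt=0):
    """row numbers (shift/0.8, turn/90deg) from the measured pose to a tool-down pose with tool x at azimuth az deg"""
    o=robot.get_obs(); R0=Rn.from_quat(o["tool_rot"]); a=np.radians(az)
    T=np.array([[np.cos(a),np.sin(a),0],[np.sin(a),-np.cos(a),0],[0,0,-1]]).T
    T=np.array([[np.cos(a),np.sin(a),0],[np.sin(a),-np.cos(a),0],[0,0,-1]])
    d=R0.inv().apply(np.array([x,y,z])-o["ee_pos"])/.8
    w=(R0.inv()*Rn.from_matrix(T)).as_rotvec()/(np.pi/2)
    print("row",(x,y,z,az),"->",d.round(3).tolist(),w.round(3).tolist())
def st():
    o=robot.get_obs(); x=Rn.from_quat(o["tool_rot"]).as_matrix()
    print("t",round(float(o["clock"]),2),"tcp",np.round(o["ee_pos"],4),"az",np.degrees(np.arctan2(x[1,0],x[0,0])).round(2),"zdir",x[:,2].round(3),"w",round(float(o["gripper_width"]),3),"gf",round(float(o["gripper_force"]),1),"F",np.round(o["contact_force"],1),"j",np.round(o["joints"],2))
E
python3 - <<'E'
from h import *
st(); c=cam("wrist"); print(np.array(c["mount"]).round(3).tolist(),c["K"].round(1).tolist())
row(.213,-.587,.4,20); row(.58,-.02,.42,92.6); row(.52,0,.40,2.6)
E
```

```text
t 1.0 tcp [ 0.2136 -0.5874  0.2423] az 19.98 zdir [ 0.  0. -1.] w 1.0 gf 0.0 F [ 0.1 -0.7  0. ] j [-1.35  0.22  1.53  0.    1.39 -0.13]
[[0.001, -0.962, -0.274, 0.07], [1.0, 0.001, 0.001, 0.0], [-0.001, -0.274, 0.962, -0.132], [0.0, 0.0, 0.0, 1.0]] [[320.9, 0.0, 316.8], [0.0, 320.9, 195.8], [0.0, 0.0, 1.0]]
row (0.213, -0.587, 0.4, 20) -> [-0.001, -0.001, -0.197] [0.0, -0.0, -0.0]
row (0.58, -0.02, 0.42, 92.6) -> [0.673, -0.51, -0.222] [0.0, -0.0, -0.807]
row (0.52, 0, 0.4, 2.6) -> [0.611, -0.559, -0.197] [0.0, -0.0, 0.193]
```

```bash
python3 -c "
from h import *
row(.56,.02,.36,2.6)"
```

```text
row (0.56, 0.02, 0.36, 2.6) -> [0.666, -0.565, -0.147] [0.0, -0.0, 0.193]
```

Call:
{"method": "carry_out", "body": {"series": [[1,0,0,-0.1,0,0,0],[1,0,0,-0.147,0,0,0],[1,0.666,-0.565,-0.147,0,0,0.193],[1,0.666,-0.565,-0.147,0,0,0.193],[1,0.666,-0.565,-0.147,0,0,0.193],[1,0.666,-0.565,-0.147,0,0,0.193],[1,0.666,-0.565,-0.147,0,0,0.193],[1,0.666,-0.565,-0.147,0,0,0.193],[1,0.666,-0.565,-0.147,0,0,0.193],[1,0.666,-0.565,-0.147,0,0,0.193],[1,0.666,-0.565,-0.147,0,0,0.193],[1,0.666,-0.565,-0.147,0,0,0.193]]}}

```text
clock: 2.25
ee_pos: [0.4619, -0.1513, 0.3554]
tool_rot: [1.0, 0.023, 0.0, 0.0]
contact_force: [0.5, -0.0, 0.1]
gripper_width: 1.0
gripper_force: 0.0
```

```bash
python3 -c "
from h import *
st();row(.56,.02,.36,2.6)"
```

```text
t 2.25 tcp [ 0.4619 -0.1513  0.3554] az 2.6 zdir [ 0.001 -0.001 -1.   ] w 1.0 gf 0.0 F [ 0.5 -0.   0.1] j [-0.48 -0.17  1.72 -0.    1.59  1.05]
row (0.56, 0.02, 0.36, 2.6) -> [0.132, -0.208, -0.006] [0.0, -0.001, 0.0]
```

Call:
{"method": "carry_out", "body": {"series": [[1,0.132,-0.208,-0.006,0,0,0],[1,0.132,-0.208,-0.006,0,0,0],[1,0.132,-0.208,-0.006,0,0,0],[1,0.132,-0.208,-0.006,0,0,0],[1,0.132,-0.208,-0.006,0,0,0],[1,0.132,-0.208,-0.006,0,0,0],[1,0.132,-0.208,-0.006,0,0,0]]}}

```text
clock: 2.95
ee_pos: [0.5589, 0.0171, 0.3596]
tool_rot: [1.0, 0.023, -0.0, 0.0]
contact_force: [0.6, 0.5, 0.4]
gripper_width: 1.004
gripper_force: 0.0
```

```bash
python3 - <<'E'
from h import *
st(); c=cam("wrist"); save(c,"w1.png")
for t,z in(("mill",0),("station1",.104),("gate",.106),("lever_knob",.187),("done_a",.104),("pan",0)):
    for r in robot.place_of(t,"wrist")[:5]:
        u,v=r["at"][0]*640,r["at"][1]*400; print(t,round(r["p"],2),round(u,1),round(v,1),ray(c,u,v,z).round(4))
E
```

```text
t 2.95 tcp [0.5589 0.0171 0.3596] az 2.59 zdir [-0. -0. -1.] w 1.004 gf 0.0 F [0.6 0.5 0.4] j [-0.11  0.01  1.54 -0.    1.59  1.42]
station1 0.48 466.1 248.4 [ 0.4551 -0.1855  0.104 ]
gate 0.72 417.2 114.7 [ 0.6223 -0.0979  0.106 ]
lever_knob 0.63 450.1 40.9 [ 0.6869 -0.0935  0.187 ]
done_a 0.67 128.3 109.0 [0.6133 0.239  0.104 ]
done_a 0.57 223.8 110.9 [0.6163 0.1278 0.104 ]
done_a 0.56 314.1 113.0 [0.6187 0.0223 0.104 ]
pan 0.8 167.2 236.0 [0.4082 0.2569 0.    ]
```

View pics/w1.png

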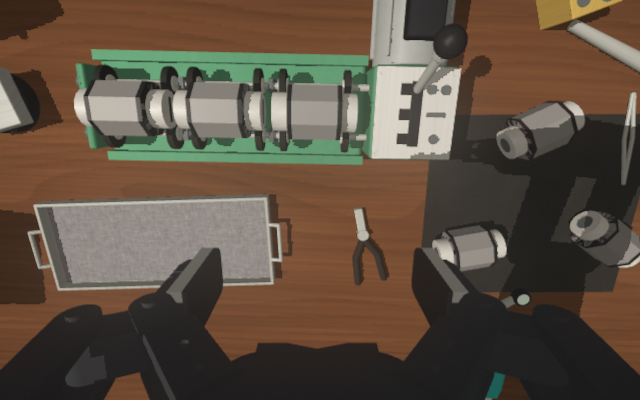

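The wrist view shows three drums on the mill at (118,106), (220,110) and (318,111). The knob is at (450,42), leaning far from the robot, and the gate is at (417,114). The pan has its corners near (37,205), (270,197), (273,284) and (60,290), and the pan is empty.

```bash
python3 - <<'E'
from h import *
c=cam("wrist")
for p,z in (((109,159),.052),((362,164),.052),((93,50),.052),((368,56),.052),((37,205),.02),((269,197),.02),((273,284),.02),((60,290),.02),((450,42),.187)):
    print(p,ray(c,*p,z).round(4))
g=cv2.cvtColor(c["img"],cv2.COLOR_RGB2HSV)
m=((g[:,:,0]>50)&(g[:,:,0]<85)&(g[:,:,1]>90)).astype(np.uint8)
# lower outer edge of the bed
us=np.arange(120,360,8); vs=[np.where(m[:,u])[0].max() for u in us]; P=np.array([ray(c,u,v,.052) for u,v in zip(us,vs)])
k=np.polyfit(P[:,1],P[:,0],1); print("near edge slope",k, "yaw",np.degrees(np.arctan(-k[0])))
vs=[np.where(m[:,u])[0].min() for u in us]; P=np.array([ray(c,u,v,.052) for u,v in zip(us,vs)])
k=np.polyfit(P[:,1],P[:,0],1); print("far edge slope",k,"yaw",np.degrees(np.arctan(-k[0])))
row(.685,-.095,.26,1.5)
E
```

```text
(109, 159) [0.5435 0.3029 0.052 ]
(362, 164) [ 0.5523 -0.0466  0.052 ]
(93, 50) [0.6821 0.3048 0.052 ]
(368, 56) [ 0.6908 -0.0426  0.052 ]
(37, 205) [0.4604 0.4438 0.02  ]
(269, 197) [0.4894 0.0866 0.02  ]
(273, 284) [0.3393 0.0793 0.02  ]
(60, 290) [0.312  0.4342 0.02  ]
(450, 42) [ 0.6863 -0.0938  0.187 ]
near edge slope [-0.05071832  0.66682641] yaw 2.9034577058202884
far edge slope [-0.02285389  0.68740287] yaw 1.309203636319809
row (0.685, -0.095, 0.26, 1.5) -> [0.151, 0.147, 0.125] [0.0, -0.0, 0.012]
```

Call:
{"method": "carry_out", "body": {"series": [[1,0.151,0.147,0.1,0,0,0.012],[1,0.151,0.147,0.1,0,0,0.012],[1,0.151,0.147,0.1,0,0,0.012],[1,0.151,0.147,0.1,0,0,0.012],[1,0.151,0.147,0.1,0,0,0.012],[1,0.151,0.147,0.1,0,0,0.012]]}}

```text
clock: 3.95
ee_pos: [0.6849, -0.0947, 0.2781]
tool_rot: [1.0, 0.013, -0.001, -0.001]
contact_force: [0.3, -0.1, -0.0]
gripper_width: 1.005
gripper_force: 0.0
```

```bash
python3 - <<'E'
from h import *
st(); c=cam("wrist"); save(c,"w2.png",(120,60,520,400),1.5)
print(proj(c,[.685,-.0945,.187]))
for r in robot.place_of("lever_knob","wrist")[:3]:
    u,v=r["at"][0]*640,r["at"][1]*400; print(round(r["p"],2),round(u,1),round(v,1),ray(c,u,v,.187).round(4))
row(.685,-.0945,.180,1.5)
E
```

```text
t 3.95 tcp [ 0.6849 -0.0947  0.2781] az 1.46 zdir [-0.003  0.001 -1.   ] w 1.005 gf 0.0 F [ 0.3 -0.1 -0. ] j [-0.25  0.36  1.29  0.    1.5   1.29]
[315.96380675 203.43962685]
0.83 311.5 200.7 [ 0.687  -0.0912  0.187 ]
row (0.685, -0.0945, 0.18, 1.5) -> [-0.0, 0.001, 0.126] [0.0, -0.001, 0.001]
```

View pics/w2.png

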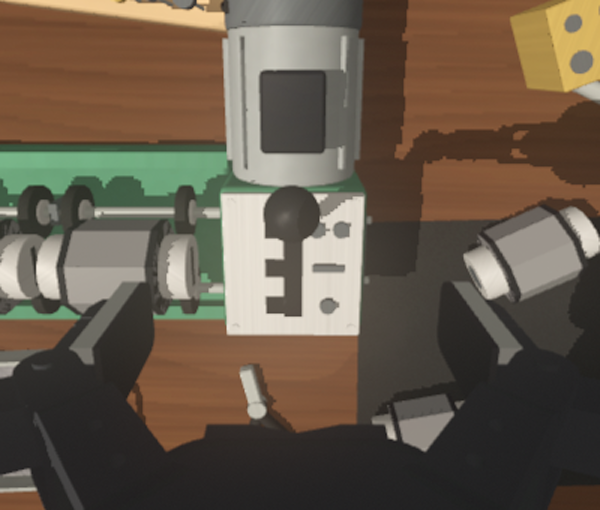

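This close view puts the knob at full-image pixel (314,202), within 2 mm of my estimate, with the marks and slot clearly below it. I grip it across y.

Call:
{"method": "carry_out", "body": {"series": [[1,0,-0.001,0.05,0,0,0],[1,0,-0.001,0.1,0,0,0],[1,0,-0.001,0.124,0,0,0],[1,0,-0.001,0.124,0,0,0],[-1,0,-0.001,0.124,0,0,0],[-1,0,-0.001,0.124,0,0,0],[-1,0,-0.001,0.124,0,0,0],[-1,0,-0.001,0.124,0,0,0],[-1,0,-0.001,0.124,0,0,0],[-1,0,-0.001,0.124,0,0,0],[-1,0,-0.001,0.124,0,0,0],[-1,0,-0.001,0.124,0,0,0]], "newtons": 40}}

```text
clock: 5.25
ee_pos: [0.6866, -0.0926, 0.1825]
tool_rot: [1.0, 0.014, 0.002, -0.0]
contact_force: [1.8, 3.3, 5.8]
gripper_width: 0.3
gripper_force: 39.1
```

```bash
python3 - <<'E'
from h import *
st(); row(.6545,-.095,.189,1.5); row(.621,-.096,.192,1.5)
E
```

```text
t 5.25 tcp [ 0.6866 -0.0926  0.1825] az 1.55 zdir [ 0.004  0.001 -1.   ] w 0.3 gf 39.1 F [1.8 3.3 5.8] j [-0.25  0.42  1.39  0.    1.33  1.29]
row (0.6545, -0.095, 0.189, 1.5) -> [-0.04, 0.002, -0.008] [-0.0, -0.002, 0.001]
row (0.621, -0.096, 0.192, 1.5) -> [-0.082, 0.002, -0.012] [-0.0, -0.002, 0.001]
```

Call:
{"method": "carry_out", "body": {"series": [[-1,-0.01,0,-0.004,0,0,0],[-1,-0.02,0,-0.007,0,0,0],[-1,-0.03,0,-0.009,0,0,0],[-1,-0.04,0,-0.012,0,0,0],[-1,-0.05,0,-0.014,0,0,0],[-1,-0.06,0,-0.015,0,0,0],[-1,-0.07,0,-0.016,0,0,0],[-1,-0.078,0,-0.016,0,0,0],[-1,-0.08,0,-0.016,0,0,0],[-1,-0.08,0,-0.016,0,0,0]]}}

```text
clock: 6.25
ee_pos: [0.6211, -0.0942, 0.1944]
tool_rot: [1.0, 0.014, 0.0, -0.0]
contact_force: [-0.8, 5.2, 5.7]
gripper_width: 0.301
gripper_force: 40.8
```

Now I release, rise clear, move over to station 1 and check the lever.

Call:
{"method": "carry_out", "body": {"series": [[1,0,0,0,0,0,0],[1,0,0,0,0,0,0],[1,0,0,0,0,0,0],[1,0,0,0,0,0,0],[1,0,0,-0.06,0,0,0],[1,0,0,-0.12,0,0,0],[1,0,0,-0.16,0,0,0],[1,0,0,-0.16,0,0,0]]}}

```text
clock: 7.05
ee_pos: [0.6237, -0.096, 0.3285]
tool_rot: [1.0, 0.013, 0.005, 0.002]
contact_force: [0.3, -0.2, 0.8]
gripper_width: 0.998
gripper_force: 0.0
```

```bash
python3 - <<'E'
from h import *
st(); c=cam("wrist"); save(c,"w3.png",(120,60,520,400),1.2)
print(proj(c,[.6227,-.095,.2]))
for r in robot.place_of("lever_knob","wrist")[:3]:
    u,v=r["at"][0]*640,r["at"][1]*400; print(round(r["p"],2),round(u,1),round(v,1),ray(c,u,v,.2).round(4))
row(.62,.022,.25,91.5);row(.62,.022,.10,91.5)
E
```

```text
t 7.05 tcp [ 0.6237 -0.096   0.3285] az 1.53 zdir [ 0.011 -0.003 -1.   ] w 0.998 gf 0.0 F [ 0.3 -0.2  0.8] j [-0.28  0.19  1.41 -0.    1.54  1.27]
[314.43407006 193.36450999]
0.79 313.9 192.9 [ 0.6231 -0.0946  0.2   ]
row (0.62, 0.022, 0.25, 91.5) -> [0.002, -0.147, 0.09] [0.001, -0.001, -1.0]
row (0.62, 0.022, 0.1, 91.5) -> [0.001, -0.147, 0.278] [0.001, -0.001, -1.0]
```

View pics/w3.png

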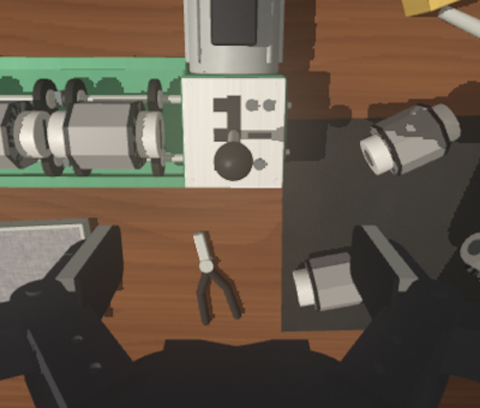

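The knob sits exactly where an upright lever projects (314,193), so it is in neutral. Next is the drum at station 1.

Call:
{"method": "carry_out", "body": {"series": [[1,0.001,-0.147,0,0,0,-1],[1,0.001,-0.147,0,0,0,-1],[1,0.001,-0.147,0,0,0,-1],[1,0.001,-0.147,0,0,0,-1],[1,0.001,-0.147,0.03,0,0,-1],[1,0.001,-0.147,0.06,0,0,-1],[1,0.001,-0.147,0.09,0,0,-1],[1,0.001,-0.147,0.12,0,0,-1],[1,0.001,-0.147,0.12,0,0,-1],[1,0.001,-0.147,0.12,0,0,-1],[1,0.001,-0.147,0.12,0,0,-1],[1,0.001,-0.147,0.12,0,0,-1]]}}

```text
clock: 8.35
ee_pos: [0.6175, 0.0225, 0.2226]
tool_rot: [0.697, 0.717, -0.001, -0.002]
contact_force: [0.3, 0.8, -0.7]
gripper_width: 0.997
gripper_force: 0.0
```

```bash
python3 - <<'E'
from h import *
st(); c=cam("wrist"); save(c,"w4.png")
for r in robot.place_of("done_a","wrist")[:3]:
    u,v=r["at"][0]*640,r["at"][1]*400; print(round(r["p"],2),round(u,1),round(v,1),ray(c,u,v,.104).round(4))
row(.6197,.022,.10,91.5)
E
```

```text
t 8.35 tcp [0.6175 0.0225 0.2226] az 91.56 zdir [-0.004  0.    -1.   ] w 0.997 gf 0.0 F [ 0.3  0.8 -0.7] j [-0.09  0.22  1.56 -0.    1.36 -0.12]
0.7 322.3 193.6 [0.6218 0.0221 0.104 ]
0.64 319.8 47.7 [0.6164 0.1307 0.104 ]
row (0.6197, 0.022, 0.1, 91.5) -> [-0.001, 0.003, 0.154] [-0.002, -0.0, -0.001]
```

View pics/w4.png

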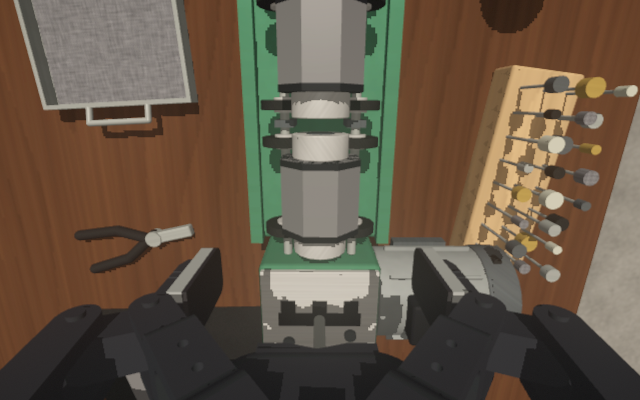

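The drum at station 1 is centred at (320,195), between the fingers.

Call:
{"method": "carry_out", "body": {"series": [[1,-0.001,0.003,0.06,-0.002,0,0],[1,-0.001,0.003,0.11,-0.002,0,0],[1,-0.001,0.003,0.153,-0.002,0,0],[1,-0.001,0.003,0.153,-0.002,0,0],[-1,-0.001,0.003,0.153,-0.002,0,0],[-1,-0.001,0.003,0.153,-0.002,0,0],[-1,-0.001,0.003,0.153,-0.002,0,0],[-1,-0.001,0.003,0.153,-0.002,0,0],[-1,-0.001,0.003,0.153,-0.002,0,0],[-1,-0.001,0.003,0.153,-0.002,0,0],[-1,-0.001,0.003,0.153,-0.002,0,0]], "newtons": 60}}

```text
clock: 9.55
ee_pos: [0.6206, 0.0217, 0.1065]
tool_rot: [0.698, 0.717, 0.0, 0.001]
contact_force: [-12.9, -0.4, 9.1]
gripper_width: 0.689
gripper_force: 67.5
```

```bash
python3 - <<'E'
from h import *
st()
a=np.radians(4.5); ax=np.array([-np.sin(a),np.cos(a)])
for s in(-.112,0,.112):
    p=np.array([.4003,.261])+s*ax; print(p.round(4))
    row(*p,.14,94.5)
E
```

```text
t 9.55 tcp [0.6206 0.0217 0.1065] az 91.54 zdir [ 0.002 -0.001 -1.   ] w 0.689 gf 67.5 F [-12.9  -0.4   9.1] j [-0.09  0.34  1.65 -0.    1.15 -0.12]
[0.4091 0.1493]
row (np.float64(0.4090874187215186), np.float64(0.1493452586218897), 0.14, 94.5) -> [0.167, -0.26, -0.042] [0.001, 0.0, -0.033]
[0.4003 0.261 ]
row (np.float64(0.4003), np.float64(0.261), 0.14, 94.5) -> [0.306, -0.267, -0.042] [0.001, 0.0, -0.033]
[0.3915 0.3727]
row (np.float64(0.3915125812784814), np.float64(0.37265474137811033), 0.14, 94.5) -> [0.446, -0.274, -0.043] [0.001, 0.0, -0.033]
```

Call:
{"method": "carry_out", "body": {"series": [[-1,0,0,-0.02,0,0,0],[-1,0,0,-0.06,0,0,0],[-1,0,0,-0.12,0,0,0],[-1,0,0,-0.17,0,0,0],[-1,0.167,-0.26,-0.17,0,0,-0.033],[-1,0.167,-0.26,-0.17,0,0,-0.033],[-1,0.167,-0.26,-0.17,0,0,-0.033],[-1,0.167,-0.26,-0.17,0,0,-0.033],[-1,0.167,-0.26,-0.15,0,0,-0.033],[-1,0.167,-0.26,-0.1,0,0,-0.033],[-1,0.167,-0.26,-0.05,0,0,-0.033],[-1,0.167,-0.26,-0.05,0,0,-0.033]]}}

```text
clock: 10.75
ee_pos: [0.4063, 0.1496, 0.1394]
tool_rot: [0.679, 0.735, -0.001, -0.001]
contact_force: [-2.2, -0.2, -5.3]
gripper_width: 0.687
gripper_force: 68.2
```

```bash
python3 - <<'E'
from h import *
st(); c=cam("wrist"); save(c,"w5.png")
row(.4091,.1493,.038,94.5)
for t,z in (("pan",.004),("done_a",.13)):
  for r in robot.place_of(t,"wrist")[:3]:
    u,v=r["at"][0]*640,r["at"][1]*400; print(round(r["p"],2),round(u,1),round(v,1),ray(c,u,v,z).round(4))
E
```

```text
t 10.75 tcp [0.4063 0.1496 0.1394] az 94.54 zdir [-0.003 -0.001 -1.   ] w 0.687 gf 68.2 F [-2.2 -0.2 -5.3] j [ 0.17 -0.15  2.11 -0.    1.19  0.09]
row (0.4091, 0.1493, 0.038, 94.5) -> [-0.001, 0.001, 0.13] [0.0, 0.0, 0.0]
0.75 319.4 258.3 [0.4079 0.1469 0.13  ]
0.44 546.4 222.2 [0.5125 0.1741 0.13  ]
```

View pics/w5.png

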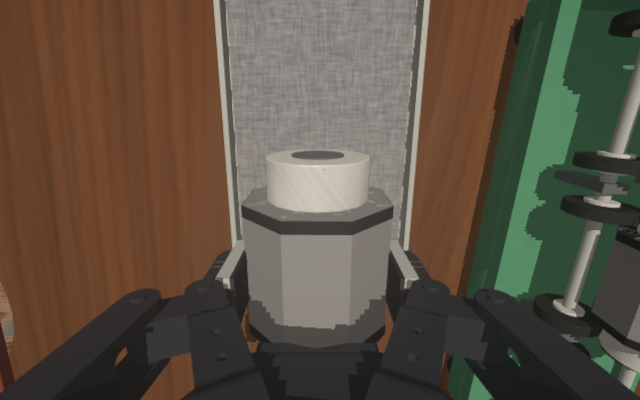

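The drum is held level and symmetric at (318,250), with the pan walls either side at about x=230 and x=410, so it is aligned. I lower and release it.

Call:
{"method": "carry_out", "body": {"series": [[-1,0,0.002,0.05,0,0,0],[-1,0,0.002,0.09,0,0,0],[-1,0,0.002,0.115,0,0,0],[-1,0,0.002,0.128,0,0,0],[-1,0,0.002,0.129,0,0,0],[1,0,0.002,0.129,0,0,0],[1,0,0.002,0.129,0,0,0],[1,0,0.002,0.129,0,0,0],[1,0,0.002,0.07,0,0,0],[1,0,0.002,0.01,0,0,0],[1,0,0.002,-0.05,0,0,0],[1,0,0.002,-0.11,0,0,0]]}}

```text
clock: 12.1
ee_pos: [0.411, 0.1499, 0.2333]
tool_rot: [0.679, 0.734, 0.002, 0.002]
contact_force: [1.4, -0.3, 0.5]
gripper_width: 0.999
gripper_force: 0.0
```

```bash
python3 - <<'E'
from h import *
st(); c=cam("wrist")
for r in robot.place_of("done_a","wrist")[:4]:
    u,v=r["at"][0]*640,r["at"][1]*400; print(round(r["p"],2),round(u,1),round(v,1),ray(c,u,v,.034).round(4),ray(c,u,v,.104).round(4))
row(.617,.130,.25,91.5)
E
```

```text
t 12.1 tcp [0.411  0.1499 0.2333] az 94.51 zdir [ 0.005  0.    -1.   ] w 0.999 gf 0.0 F [ 1.4 -0.3  0.5] j [ 0.17 -0.24  2.   -0.    1.38  0.09]
0.82 318.7 173.6 [0.4145 0.149  0.034 ] [0.4125 0.1638 0.104 ]
0.79 583.9 100.0 [0.6715 0.244  0.034 ] [0.6152 0.2388 0.104 ]
0.75 551.7 231.0 [0.6788 0.1042 0.034 ] [0.6209 0.1285 0.104 ]
row (0.617, 0.13, 0.25, 91.5) -> [-0.046, 0.249, -0.009] [0.012, -0.001, 0.034]
```

Call:
{"method": "carry_out", "body": {"series": [[1,-0.046,0.249,-0.03,0,0,0.033],[1,-0.046,0.249,-0.03,0,0,0.033],[1,-0.046,0.249,-0.03,0,0,0.033],[1,-0.046,0.249,-0.03,0,0,0.033],[1,-0.046,0.249,-0.03,0,0,0.033],[1,-0.046,0.249,-0.03,0,0,0.033],[1,-0.046,0.249,-0.01,0,0,0.033],[1,-0.046,0.249,0.03,0,0,0.033],[1,-0.046,0.249,0.03,0,0,0.033]]}}

```text
clock: 13.1
ee_pos: [0.6079, 0.129, 0.2017]
tool_rot: [0.697, 0.717, -0.002, -0.002]
contact_force: [-1.5, 0.2, -1.5]
gripper_width: 1.0
gripper_force: 0.0
```

```bash
python3 - <<'E'
from h import *
st(); row(.6175,.1295,.107,91.5)
E
```

```text
t 13.1 tcp [0.6079 0.129  0.2017] az 91.57 zdir [-0.006 -0.001 -1.   ] w 1.0 gf 0.0 F [-1.5  0.2 -1.5] j [ 0.08  0.25  1.57 -0.    1.33  0.05]
row (0.6175, 0.1295, 0.107, 91.5) -> [0.0, 0.013, 0.118] [-0.004, 0.0, 0.001]
```

Call:
{"method": "carry_out", "body": {"series": [[1,0,0.009,0.03,0,0,0],[1,0,0.009,0.07,0,0,0],[1,0,0.009,0.11,0,0,0],[1,0,0.009,0.118,0,0,0],[1,0,0.009,0.118,0,0,0]]}}

```text
clock: 13.6
ee_pos: [0.6187, 0.1293, 0.1122]
tool_rot: [0.697, 0.717, 0.0, 0.0]
contact_force: [-0.7, -0.5, 0.6]
gripper_width: 1.001
gripper_force: 0.0
```

Call:
{"method": "carry_out", "body": {"series": [[-1,0,0,0,0,0,0],[-1,0,0,0,0,0,0],[-1,0,0,0,0,0,0],[-1,0,0,0,0,0,0],[-1,0,0,0,0,0,0],[-1,0,0,0,0,0,0],[-1,0,0,0,0,0,0]]}}

```text
clock: 14.3
ee_pos: [0.617, 0.1293, 0.1157]
tool_rot: [0.697, 0.717, -0.001, -0.001]
contact_force: [-19.2, -0.8, 16.6]
gripper_width: 0.681
gripper_force: 63.4
```

```bash
python3 - <<'E'
from h import *
st(); row(.4003,.261,.14,94.5)
E
```

```text
t 14.3 tcp [0.617  0.1293 0.1157] az 91.57 zdir [-0.004 -0.    -1.   ] w 0.681 gf 63.4 F [-19.2  -0.8  16.6] j [ 0.08  0.35  1.62 -0.    1.18  0.05]
row (0.4003, 0.261, 0.14, 94.5) -> [0.172, -0.266, -0.029] [-0.002, 0.0, -0.033]
```

The pads caught above the flat (upward push, width under 60 mm), so I reopen and grip lower.

Call:
{"method": "carry_out", "body": {"series": [[1,0,0,0,0,0,0],[1,0,0,0,0,0,0],[1,0,0,0,0,0,0],[1,0,0,0.008,0,0,0],[1,0,0,0.016,0,0,0],[1,0,0,0.016,0,0,0],[1,0,0,0.016,0,0,0]]}}

```text
clock: 15.0
ee_pos: [0.6196, 0.129, 0.0989]
tool_rot: [0.698, 0.716, 0.001, 0.001]
contact_force: [-0.6, 0.7, 0.1]
gripper_width: 0.997
gripper_force: 0.0
```

```bash
python3 - <<'E'
from h import *
st(); c=cam("wrist"); save(c,"w6.png")
for r in robot.place_of("done_a","wrist")[:4]:
    u,v=r["at"][0]*640,r["at"][1]*400; print(round(r["p"],2),round(u,1),round(v,1),ray(c,u,v,.104).round(4))
E
```

```text
t 15.0 tcp [0.6196 0.129  0.0989] az 91.53 zdir [ 0.002 -0.    -1.   ] w 0.997 gf 0.0 F [-0.6  0.7  0.1] j [ 0.08  0.37  1.62 -0.    1.15  0.05]
0.55 309.0 267.9 [0.6164 0.1289 0.104 ]
```

View pics/w6.png

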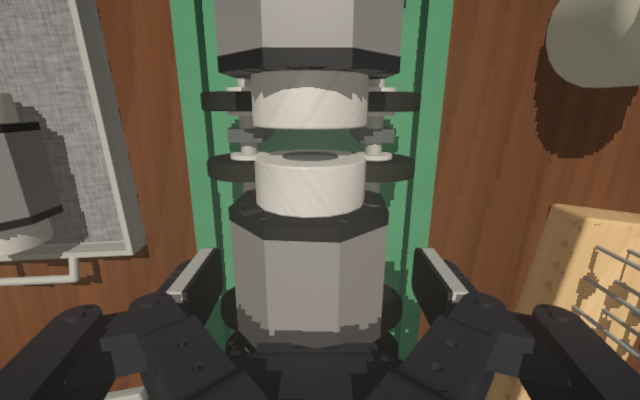

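The drum sits at about x=309 and the finger middle at 316, so I shift −3 mm in x, go 5 mm lower, then close.

Call:
{"method": "carry_out", "body": {"series": [[1,0,-0.003,0.006,0,0,0],[1,0,-0.003,0.006,0,0,0],[-1,0,-0.003,0.006,0,0,0],[-1,0,-0.003,0.006,0,0,0],[-1,0,-0.003,0.006,0,0,0],[-1,0,-0.003,0.006,0,0,0],[-1,0,-0.003,0.006,0,0,0],[-1,0,-0.003,0.006,0,0,0],[-1,0,-0.003,0.006,0,0,0]]}}

```text
clock: 16.0
ee_pos: [0.6167, 0.129, 0.0955]
tool_rot: [0.697, 0.717, 0.0, 0.0]
contact_force: [-6.2, -0.4, 6.3]
gripper_width: 0.698
gripper_force: 65.0
```

```bash
python3 - <<'E'
from h import *
st(); row(.4003,.261,.14,94.5)
E
```

```text
t 16.0 tcp [0.6167 0.129  0.0955] az 91.55 zdir [ 0.001 -0.    -1.   ] w 0.698 gf 65.0 F [-6.2 -0.4  6.3] j [ 0.08  0.37  1.63 -0.    1.14  0.05]
row (0.4003, 0.261, 0.14, 94.5) -> [0.172, -0.266, -0.056] [0.001, 0.0, -0.033]
```

Call:
{"method": "carry_out", "body": {"series": [[-1,0,0,-0.04,0,0,0],[-1,0,0,-0.1,0,0,0],[-1,0,0,-0.16,0,0,0],[-1,0.172,-0.266,-0.17,0,0,-0.033],[-1,0.172,-0.266,-0.17,0,0,-0.033],[-1,0.172,-0.266,-0.17,0,0,-0.033],[-1,0.172,-0.266,-0.17,0,0,-0.033],[-1,0.172,-0.266,-0.15,0,0,-0.033],[-1,0.172,-0.266,-0.1,0,0,-0.033],[-1,0.172,-0.266,-0.04,0,0,-0.033],[-1,0.172,-0.266,-0.03,0,0,-0.033],[-1,0.172,-0.266,-0.03,0,0,-0.033]]}}

```text
clock: 17.2
ee_pos: [0.3995, 0.2601, 0.1166]
tool_rot: [0.679, 0.734, -0.001, 0.0]
contact_force: [-0.7, 0.3, -2.9]
gripper_width: 0.699
gripper_force: 69.4
```

```bash
python3 - <<'E'
from h import *
st(); row(.4003,.261,.027,94.5)
E
```

```text
t 17.2 tcp [0.3995 0.2601 0.1166] az 94.5 zdir [-0.002 -0.002 -1.   ] w 0.699 gf 69.4 F [-0.7  0.3 -2.9] j [ 0.41 -0.    2.02 -0.    1.13  0.33]
row (0.4003, 0.261, 0.027, 94.5) -> [0.001, 0.001, 0.112] [-0.001, 0.001, 0.0]
```

Call:
{"method": "carry_out", "body": {"series": [[-1,0.001,0,0.05,0,0,0],[-1,0.001,0,0.09,0,0,0],[-1,0.001,0,0.11,0,0,0],[-1,0.001,0,0.112,0,0,0],[1,0.001,0,0.112,0,0,0],[1,0.001,0,0.112,0,0,0],[1,0.001,0,0.112,0,0,0],[1,0.001,0,0.06,0,0,0],[1,0.001,0,0,0,0,0],[1,0.001,0,-0.06,0,0,0],[1,0.001,0,-0.12,0,0,0],[1,0.001,0,-0.15,0,0,0]]}}

```text
clock: 18.4
ee_pos: [0.4029, 0.2627, 0.245]
tool_rot: [0.679, 0.734, 0.006, 0.003]
contact_force: [0.5, 1.0, -0.3]
gripper_width: 1.001
gripper_force: 0.0
```

```bash
python3 - <<'E'
from h import *
c=cam("wrist");st()
for r in robot.place_of("done_a","wrist")[:4]:
    u,v=r["at"][0]*640,r["at"][1]*400; print(round(r["p"],2),round(u,1),round(v,1),ray(c,u,v,.034).round(4),ray(c,u,v,.104).round(4))
row(.614,.238,.25,91.5)
E
```

```text
t 18.45 tcp [0.4042 0.2633 0.2479] az 94.52 zdir [ 0.016  0.006 -1.   ] w 0.997 gf 0.0 F [1.8 1.  3.1] j [ 0.41 -0.15  1.89 -0.    1.38  0.34]
0.71 318.4 263.8 [0.4166 0.1515 0.034 ] [0.4124 0.1882 0.104 ]
0.68 318.6 170.3 [0.4078 0.2636 0.034 ] [0.4053 0.2774 0.104 ]
0.57 541.2 229.5 [0.6704 0.214  0.034 ] [0.6144 0.2379 0.104 ]
row (0.614, 0.238, 0.25, 91.5) -> [-0.052, 0.26, -0.003] [0.009, -0.003, 0.033]
```

Call:
{"method": "carry_out", "body": {"series": [[1,-0.05,0.263,-0.01,0,0,0.033],[1,-0.05,0.263,-0.01,0,0,0.033],[1,-0.05,0.263,-0.01,0,0,0.033],[1,-0.05,0.263,-0.01,0,0,0.033],[1,-0.05,0.263,-0.01,0,0,0.033],[1,-0.05,0.263,0,0,0,0.033],[1,-0.05,0.263,0.04,0,0,0.033],[1,-0.05,0.263,0.08,0,0,0.033],[1,-0.05,0.263,0.08,0,0,0.033],[1,-0.05,0.263,0.08,0,0,0.033]]}}

```text
clock: 19.5
ee_pos: [0.6124, 0.2385, 0.1744]
tool_rot: [0.697, 0.717, 0.0, 0.0]
contact_force: [0.9, 0.1, 1.3]
gripper_width: 1.0
gripper_force: 0.0
```

```bash
python3 - <<'E'
from h import *
c=cam("wrist");st()
for r in robot.place_of("done_a","wrist")[:4]:
    u,v=r["at"][0]*640,r["at"][1]*400; print(round(r["p"],2),round(u,1),round(v,1),ray(c,u,v,.104).round(4))
row(.614,.238,.094,91.5)
E
```

```text
t 19.55 tcp [0.6137 0.2387 0.1763] az 91.57 zdir [ 0.004  0.    -1.   ] w 0.999 gf 0.0 F [ 0.9  0.9 -0.1] j [ 0.25  0.35  1.5  -0.    1.29  0.22]
0.86 106.0 270.4 [0.4658 0.1912 0.104 ]
0.83 72.9 150.6 [0.4579 0.2752 0.104 ]
0.71 318.6 213.9 [0.6139 0.2373 0.104 ]
row (0.614, 0.238, 0.094, 91.5) -> [-0.001, -0.001, 0.104] [0.004, -0.0, 0.001]
```

Call:
{"method": "carry_out", "body": {"series": [[1,-0.001,0,0.05,0,0,0],[1,-0.001,0,0.09,0,0,0],[1,-0.001,0,0.103,0,0,0],[1,-0.001,0,0.103,0,0,0],[-1,-0.001,0,0.103,0,0,0],[-1,-0.001,0,0.103,0,0,0],[-1,-0.001,0,0.103,0,0,0],[-1,-0.001,0,0.103,0,0,0],[-1,-0.001,0,0.103,0,0,0],[-1,-0.001,0,0.103,0,0,0],[-1,-0.001,0,0.103,0,0,0]]}}

```text
clock: 20.7
ee_pos: [0.6144, 0.2382, 0.0959]
tool_rot: [0.697, 0.717, 0.002, 0.001]
contact_force: [-8.1, -0.3, 8.5]
gripper_width: 0.692
gripper_force: 66.6
```

```bash
python3 - <<'E'
from h import *
st(); row(.3915,.3727,.14,94.5)
E
```

```text
t 20.7 tcp [0.6144 0.2382 0.0959] az 91.55 zdir [ 0.004  0.001 -1.   ] w 0.692 gf 66.6 F [-8.1 -0.3  8.5] j [0.25 0.43 1.55 0.   1.16 0.22]
row (0.3915, 0.3727, 0.14, 94.5) -> [0.176, -0.274, -0.056] [0.003, -0.001, -0.033]
```

Call:
{"method": "carry_out", "body": {"series": [[-1,0,0,-0.04,0,0,0],[-1,0,0,-0.1,0,0,0],[-1,0,0,-0.16,0,0,0],[-1,0.176,-0.274,-0.17,0,0,-0.033],[-1,0.176,-0.274,-0.17,0,0,-0.033],[-1,0.176,-0.274,-0.17,0,0,-0.033],[-1,0.176,-0.274,-0.17,0,0,-0.033],[-1,0.176,-0.274,-0.15,0,0,-0.033],[-1,0.176,-0.274,-0.1,0,0,-0.033],[-1,0.176,-0.274,-0.04,0,0,-0.033],[-1,0.176,-0.274,-0.03,0,0,-0.033],[-1,0.176,-0.274,-0.03,0,0,-0.033]]}}

```text
clock: 21.9
ee_pos: [0.3902, 0.3717, 0.1149]
tool_rot: [0.679, 0.734, -0.001, 0.001]
contact_force: [-0.4, -0.2, -3.0]
gripper_width: 0.692
gripper_force: 68.1
```

```bash
python3 - <<'E'
from h import *
st(); row(.3915,.3735,.027,94.5)
E
```

```text
t 21.9 tcp [0.3902 0.3717 0.1149] az 94.51 zdir [ 0.    -0.002 -1.   ] w 0.692 gf 68.1 F [-0.4 -0.2 -3. ] j [ 0.62  0.15  1.86 -0.    1.13  0.54]
row (0.3915, 0.3735, 0.027, 94.5) -> [0.002, 0.002, 0.11] [0.0, 0.001, 0.0]
```

Call:
{"method": "carry_out", "body": {"series": [[-1,0.002,0.001,0.05,0,0,0],[-1,0.002,0.001,0.09,0,0,0],[-1,0.002,0.001,0.108,0,0,0],[-1,0.002,0.001,0.11,0,0,0],[1,0.002,0.001,0.11,0,0,0],[1,0.002,0.001,0.11,0,0,0],[1,0.002,0.001,0.11,0,0,0],[1,0.002,0.001,0.06,0,0,0],[1,0.002,0.001,0,0,0,0],[1,0.002,0.001,-0.06,0,0,0],[1,0.002,0.001,-0.12,0,0,0],[1,0.002,0.001,-0.18,0,0,0]]}}

```text
clock: 23.1
ee_pos: [0.3915, 0.3741, 0.2636]
tool_rot: [0.679, 0.734, 0.003, 0.001]
contact_force: [1.0, 0.5, 0.4]
gripper_width: 1.0
gripper_force: 0.0
```

```bash
python3 - <<'E'
from h import *
c=cam("wrist");st()
for r in robot.place_of("done_a","wrist")[:4]:
    u,v=r["at"][0]*640,r["at"][1]*400; print(round(r["p"],2),round(u,1),round(v,1),ray(c,u,v,.034).round(4))
row(.48,-.25,.36,45)
E
```

```text
t 23.15 tcp [0.3947 0.3765 0.2735] az 94.53 zdir [ 0.017  0.01  -1.   ] w 1.001 gf 0.0 F [2.7 2.3 6.1] j [ 0.62 -0.    1.71 -0.    1.42  0.54]
0.96 319.9 332.6 [0.415  0.1515 0.034 ]
0.73 318.3 255.8 [0.4038 0.2636 0.034 ]
0.68 318.2 166.7 [0.3947 0.3751 0.034 ]
row (0.48, -0.25, 0.36, 45) -> [-0.788, 0.046, -0.118] [0.008, -0.01, 0.55]
```

All three finished drums lie in the pan. Now I look over the mat.

```bash
python3 -c "
from h import *
st();row(.46,-.31,.38,2)"
```

```text
t 23.2 tcp [0.395  0.3768 0.2705] az 94.52 zdir [ 0.017  0.01  -1.   ] w 1.004 gf 0.0 F [0.5 0.7 0.3] j [ 0.62 -0.    1.72 -0.    1.41  0.54]
row (0.46, -0.31, 0.38, 2) -> [-0.861, 0.016, -0.144] [0.004, -0.014, 1.028]
```

Call:
{"method": "carry_out", "body": {"series": [[1,-0.861,0.016,-0.144,0,0,1],[1,-0.861,0.016,-0.144,0,0,1],[1,-0.861,0.016,-0.144,0,0,1],[1,-0.861,0.016,-0.144,0,0,1],[1,-0.861,0.016,-0.144,0,0,1],[1,-0.861,0.016,-0.144,0,0,1],[1,-0.861,0.016,-0.144,0,0,1],[1,-0.861,0.016,-0.144,0,0,1],[1,-0.861,0.016,-0.144,0,0,1],[1,-0.861,0.016,-0.144,0,0,1],[1,-0.861,0.016,-0.144,0,0,1],[1,-0.861,0.016,-0.144,0,0,1]]}}

```text
clock: 24.4
ee_pos: [0.4483, -0.2171, 0.3604]
tool_rot: [0.999, 0.038, 0.003, 0.001]
contact_force: [0.9, 0.9, 0.2]
gripper_width: 0.998
gripper_force: 0.0
```

```bash
python3 -c "
from h import *
st();row(.46,-.31,.38,2)"
```

```text
t 24.4 tcp [ 0.4483 -0.2171  0.3604] az 4.37 zdir [ 0.005 -0.001 -1.   ] w 0.998 gf 0.0 F [0.9 0.9 0.2] j [-0.61 -0.14  1.68  0.    1.6   0.88]
row (0.46, -0.31, 0.38, 2) -> [0.006, 0.117, -0.024] [0.001, -0.003, 0.026]
```

Call:
{"method": "carry_out", "body": {"series": [[1,0.006,0.11,-0.024,0,0,0.026],[1,0.006,0.11,-0.024,0,0,0.026],[1,0.006,0.11,-0.024,0,0,0.026],[1,0.006,0.11,-0.024,0,0,0.026],[1,0.006,0.11,-0.024,0,0,0.026]]}}

```text
clock: 24.9
ee_pos: [0.4601, -0.3014, 0.3783]
tool_rot: [1.0, 0.019, 0.002, -0.0]
contact_force: [0.2, 0.2, -0.2]
gripper_width: 1.002
gripper_force: 0.0
```

```bash
cat >> h.py <<'E'
def drums(c,name="drum_a",z=.03):
    """outline + axis of each drum from cut_out; body centre from place_of"""
    P=[]
    for r in robot.place_of(name,"wrist"):
        u,v=r["at"][0]*640,r["at"][1]*400; P.append((u,v)); print("place",round(r["p"],2),round(u,1),round(v,1),ray(c,u,v,z).round(4))
    for r in robot.cut_out(name,"wrist"):
        m=r["region"]; v,u=np.where(m)
        if len(u)<300: continue
        px=c["img"][m].astype(int); sat=(px.max(1)-px.min(1)).mean()
        W=np.array([ray(c,a,b,z)[:2] for a,b in zip(u,v)]); ctr=W.mean(0); w,V=np.linalg.eigh(np.cov((W-ctr).T)); ax=V[:,1]
        (cx,cy),(w_,h_),ang=cv2.minAreaRect((W*1000).astype(np.float32))
        print("cut",round(r["p"],2),"px",u.mean().round(),v.mean().round(),"n",len(u),"sat",round(sat),"pca ctr",ctr.round(4),"az",np.degrees(np.arctan2(ax[1],ax[0])).round(1),"sd",np.sqrt(w).round(4),"rect",round(cx),round(cy),round(w_),round(h_),round(ang,1))
E
python3 - <<'E'
from h import *
c=cam("wrist");st();save(c,"w7.png");drums(c)
E
```

```text
t 24.95 tcp [ 0.4602 -0.3011  0.3783] az 2.24 zdir [ 0.003  0.    -1.   ] w 1.0 gf 0.0 F [ 0.   0.4 -0.9] j [-0.72 -0.02  1.53  0.    1.62  0.81]
place 0.96 313.3 44.1 [ 0.6104 -0.2912  0.03  ]
place 0.93 308.8 309.5 [ 0.1898 -0.2988  0.03  ]
place 0.9 264.6 175.8 [ 0.423  -0.2235  0.03  ]
place 0.8 404.9 164.4 [ 0.449 -0.436  0.03 ]
place 0.64 523.5 175.5 [ 0.439  -0.6191  0.03  ]
cut 0.91 px 520.0 175.0 n 2919 sat 86 pca ctr [ 0.4387 -0.6138] az 144.2 sd [0.0204 0.0275] rect 437 -614 78 103 60.0
cut 0.87 px 406.0 165.0 n 2567 sat 15 pca ctr [ 0.4483 -0.4381] az 57.4 sd [0.0164 0.0291] rect 447 -439 110 62 56.0
cut 0.75 px 316.0 45.0 n 3195 sat 15 pca ctr [ 0.6097 -0.295 ] az 116.8 sd [0.0168 0.0265] rect 609 -294 64 100 26.4
cut 0.75 px 307.0 309.0 n 1874 sat 61 pca ctr [ 0.191  -0.2949] az 179.4 sd [0.0162 0.0319] rect 189 -295 124 62 0.9
cut 0.61 px 265.0 176.0 n 2428 sat 16 pca ctr [ 0.4222 -0.2241] az 104.2 sd [0.017  0.0275] rect 421 -223 65 104 12.5
```

View pics/w7.png

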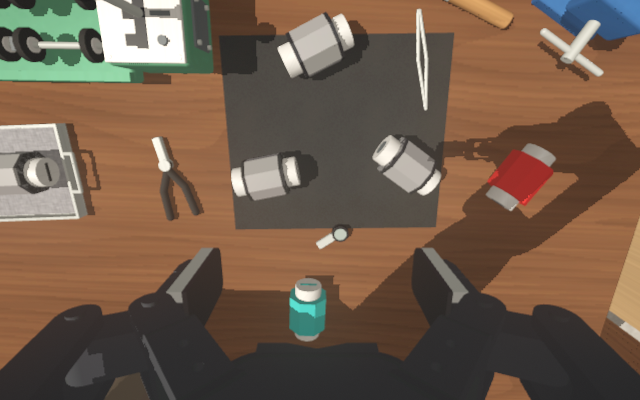

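The mat holds three grey drums at (317,45), (265,176) and (407,165). The red one at (522,175) and the turquoise one at (307,308) are decoys. I start with the drum at (265,176).

```bash
python3 -c "
from h import *
row(.4225,-.2235,.2,92)"
```

```text
row (0.4225, -0.2235, 0.2, 92) -> [-0.044, -0.099, 0.223] [0.002, -0.002, -0.997]
```

Call:
{"method": "carry_out", "body": {"series": [[1,-0.044,-0.099,0.05,0,0,-1],[1,-0.044,-0.099,0.1,0,0,-1],[1,-0.044,-0.099,0.15,0,0,-1],[1,-0.044,-0.099,0.2,0,0,-1],[1,-0.044,-0.099,0.223,0,0,-1],[1,-0.044,-0.099,0.223,0,0,-1],[1,-0.044,-0.099,0.223,0,0,-1],[1,-0.044,-0.099,0.223,0,0,-1],[1,-0.044,-0.099,0.223,0,0,-1],[1,-0.044,-0.099,0.223,0,0,-1],[1,-0.044,-0.099,0.223,0,0,-1],[1,-0.044,-0.099,0.223,0,0,-1]]}}

```text
clock: 26.25
ee_pos: [0.4227, -0.2237, 0.1998]
tool_rot: [0.693, 0.721, 0.001, 0.001]
contact_force: [-0.3, -0.1, -0.5]
gripper_width: 0.999
gripper_force: 0.0
```

```bash
python3 - <<'E'
from h import *
c=cam("wrist");st();drums(c)
row(.4225,-.2235,.1,103);row(.4225,-.2235,.025,103)
E
```

```text
t 26.3 tcp [ 0.4226 -0.2238  0.1998] az 92.13 zdir [ 0.004 -0.    -1.   ] w 1.0 gf 0.0 F [-0.1  0.4 -0.5] j [-0.65 -0.1   1.95  0.    1.3  -0.69]
place 0.9 490.3 251.1 [ 0.6057 -0.2932  0.03  ]
place 0.86 315.6 180.7 [ 0.4225 -0.2257  0.03  ]
place 0.57 84.2 238.0 [ 0.1905 -0.2945  0.03  ]
cut 0.88 px 494.0 251.0 n 6092 sat 15 pca ctr [ 0.6096 -0.2937] az 125.0 sd [0.0178 0.0321] rect 611 -297 69 127 28.4
cut 0.83 px 338.0 333.0 n 1204 sat 10 pca ctr [ 0.4544 -0.3997] az -165.5 sd [0.0089 0.0174] rect 452 -397 71 36 10.7
cut 0.83 px 81.0 239.0 n 6872 sat 83 pca ctr [ 0.187  -0.2964] az -171.2 sd [0.0185 0.0329] rect 186 -297 129 72 1.1
cut 0.76 px 315.0 181.0 n 6026 sat 15 pca ctr [ 0.4219 -0.2265] az 103.0 sd [0.0166 0.028 ] rect 422 -229 63 106 14.0
row (0.4225, -0.2235, 0.1, 103) -> [0.001, -0.001, 0.125] [0.002, 0.0, -0.121]
row (0.4225, -0.2235, 0.025, 103) -> [0.001, -0.001, 0.218] [0.002, 0.0, -0.121]
```

Call:
{"method": "carry_out", "body": {"series": [[1,-0.001,-0.001,0.03,0,0,-0.125],[1,-0.001,-0.001,0.08,0,0,-0.125],[1,-0.001,-0.001,0.14,0,0,-0.125],[1,-0.001,-0.001,0.19,0,0,-0.125],[1,-0.001,-0.001,0.218,0,0,-0.125],[1,-0.001,-0.001,0.218,0,0,-0.125],[-1,-0.001,-0.001,0.218,0,0,-0.125],[-1,-0.001,-0.001,0.218,0,0,-0.125],[-1,-0.001,-0.001,0.218,0,0,-0.125],[-1,-0.001,-0.001,0.218,0,0,-0.125],[-1,-0.001,-0.001,0.218,0,0,-0.125],[-1,-0.001,-0.001,0.218,0,0,-0.125]]}}

```text
clock: 27.6
ee_pos: [0.4239, -0.2265, 0.0274]
tool_rot: [0.62, 0.785, 0.001, 0.003]
contact_force: [-1.7, 0.8, 6.9]
gripper_width: 0.689
gripper_force: 66.3
```

```bash
python3 - <<'E'
from h import *
st(); row(.6143,.238,.27,91.5)
E
```

```text
t 27.6 tcp [ 0.4239 -0.2265  0.0274] az 103.4 zdir [ 0.006 -0.002 -1.   ] w 0.689 gf 66.3 F [-1.7  0.8  6.9] j [-0.66  0.15  2.05  0.    0.93 -0.89]
row (0.6143, 0.238, 0.27, 91.5) -> [0.508, 0.368, -0.303] [0.004, 0.002, 0.132]
```

Call:
{"method": "carry_out", "body": {"series": [[-1,0,0,-0.02,0,0,0],[-1,0,0,-0.08,0,0,0],[-1,0,0,-0.14,0,0,0],[-1,0,0,-0.2,0,0,0],[-1,0.508,0.368,-0.3,0,0,0.132],[-1,0.508,0.368,-0.3,0,0,0.132],[-1,0.508,0.368,-0.3,0,0,0.132],[-1,0.508,0.368,-0.3,0,0,0.132],[-1,0.508,0.368,-0.3,0,0,0.132],[-1,0.508,0.368,-0.3,0,0,0.132],[-1,0.508,0.368,-0.3,0,0,0.132],[-1,0.508,0.368,-0.3,0,0,0.132]]}}

```text
clock: 28.8
ee_pos: [0.5705, 0.1358, 0.2482]
tool_rot: [0.698, 0.717, 0.001, 0.001]
contact_force: [0.7, -1.3, -3.3]
gripper_width: 0.686
gripper_force: 66.8
```

```bash
python3 - <<'E'
from h import *
st(); row(.6143,.238,.18,91.5)
E
```

```text
t 28.8 tcp [0.5705 0.1358 0.2482] az 91.54 zdir [ 0.003 -0.    -1.   ] w 0.686 gf 66.8 F [ 0.7 -1.3 -3.3] j [ 0.1   0.12  1.63 -0.    1.39  0.07]
row (0.6143, 0.238, 0.18, 91.5) -> [0.126, 0.058, 0.085] [0.002, 0.0, 0.0]
```

Call:
{"method": "carry_out", "body": {"series": [[-1,0.126,0.058,0,0,0,0],[-1,0.126,0.058,0,0,0,0],[-1,0.126,0.058,0.03,0,0,0],[-1,0.126,0.058,0.085,0,0,0],[-1,0.126,0.058,0.085,0,0,0],[-1,0.126,0.058,0.085,0,0,0]]}}

```text
clock: 29.4
ee_pos: [0.6131, 0.2353, 0.1789]
tool_rot: [0.698, 0.716, -0.0, 0.0]
contact_force: [-0.1, 0.3, -1.5]
gripper_width: 0.689
gripper_force: 66.8
```

```bash
python3 - <<'E'
from h import *
c=cam("wrist");st();save(c,"w8.png");row(.6143,.238,.101,91.5)
# mill model overlay check
import math
a=math.radians(1.45); M=lambda x,y,z:[.617+x*math.cos(a)-y*math.sin(a),.130+x*math.sin(a)+y*math.cos(a),z]
im=c["img"][:,:,::-1].copy()
for s in(-.108,0,.108):
  for x in(-.03,.03):
    for y in(-.039,.039):
      p=proj(c,M(x,s+y,.095)); cv2.circle(im,tuple(int(k) for k in p),3,(0,0,255),-1) if -999<p[0]<2000 and -999<p[1]<2000 else None
cv2.imwrite("pics/w8.png",im)
for r in robot.place_of("done_a","wrist")[:4]:
    u,v=r["at"][0]*640,r["at"][1]*400; print(round(r["p"],2),round(u,1),round(v,1),ray(c,u,v,.183).round(4))
E
```

```text
t 29.45 tcp [0.6147 0.2354 0.1812] az 91.51 zdir [ 0.004  0.    -1.   ] w 0.69 gf 66.8 F [ 1.1  1.1 -2.5] j [ 0.25  0.34  1.5  -0.    1.3   0.22]
row (0.6143, 0.238, 0.101, 91.5) -> [0.003, -0.001, 0.1] [0.002, -0.0, 0.0]
0.61 32.5 3.1 [0.5099 0.3361 0.183 ]
0.6 107.1 267.3 [0.5204 0.2325 0.183 ]
0.56 77.7 147.8 [0.5168 0.2852 0.183 ]
```

View pics/w8.png

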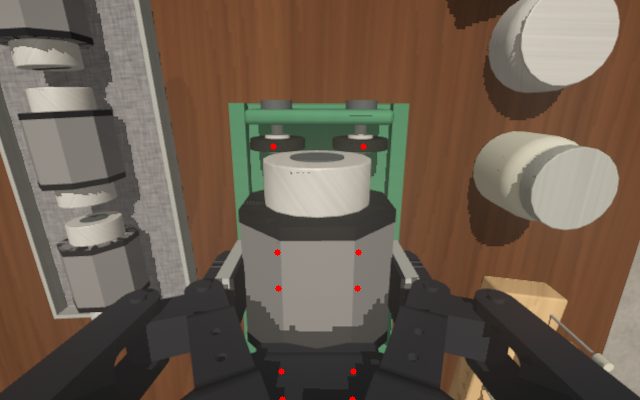

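The model's wheel marks land on the real wheels at (277,145) and (360,145), and the drum is straight in the jaws. I lower it.

Call:
{"method": "carry_out", "body": {"series": [[-1,0.003,-0.001,0.04,0,0,0],[-1,0.003,-0.001,0.075,0,0,0],[-1,0.003,-0.001,0.09,0,0,0],[-1,0.003,-0.001,0.096,0,0,0],[-1,0.003,-0.001,0.1,0,0,0],[-1,0.003,-0.001,0.1,0,0,0]]}}

```text
clock: 30.1
ee_pos: [0.6148, 0.238, 0.1021]
tool_rot: [0.698, 0.716, 0.002, 0.002]
contact_force: [-3.1, -0.6, 0.0]
gripper_width: 0.69
gripper_force: 67.3
```

```bash
python3 -c "
from h import *
st()"
```

```text
t 30.1 tcp [0.6148 0.238  0.1021] az 91.52 zdir [ 0.005  0.    -1.   ] w 0.69 gf 67.3 F [-3.1 -0.6  0. ] j [ 0.25  0.42  1.55 -0.    1.17  0.22]
```

Call:
{"method": "carry_out", "body": {"series": [[1,0,0,0.001,0,0,0],[1,0,0,0.001,0,0,0],[1,0,0,0.001,0,0,0],[1,0,0,0.001,0,0,0],[1,0,0,-0.04,0,0,0],[1,0,0,-0.1,0,0,0],[1,0,0,-0.16,0,0,0],[1,0,0,-0.22,0,0,0],[1,0,0,-0.22,0,0,0]]}}

```text
clock: 31.0
ee_pos: [0.617, 0.2391, 0.2862]
tool_rot: [0.697, 0.717, 0.008, 0.005]
contact_force: [1.9, 0.1, 1.3]
gripper_width: 1.002
gripper_force: 0.0
```

```bash
python3 - <<'E'
from h import *
c=cam("wrist");st();drums(c,"drum_a",.104);row(.47,-.40,.30,58)
E
```

```text
t 31.05 tcp [0.6156 0.2387 0.2819] az 91.54 zdir [ 0.013  0.003 -1.   ] w 0.999 gf 0.0 F [-0.  -0.4 -0.9] j [ 0.25  0.27  1.39 -0.    1.47  0.22]
place 0.6 308.3 172.9 [0.6122 0.2428 0.104 ]
cut 0.68 px 309.0 177.0 n 5661 sat 14 pca ctr [0.6133 0.2382] az 91.6 sd [0.0167 0.028 ] rect 613 235 63 105 1.3
row (0.47, -0.4, 0.3, 58) -> [-0.792, -0.2, -0.031] [0.002, -0.001, 0.373]
```

The drum is seated at station 3. Next is the drum at (.448,-.437).

Call:
{"method": "carry_out", "body": {"series": [[1,-0.79,-0.2,-0.02,0,0,0.373],[1,-0.79,-0.2,-0.02,0,0,0.373],[1,-0.79,-0.2,-0.02,0,0,0.373],[1,-0.79,-0.2,-0.02,0,0,0.373],[1,-0.79,-0.2,-0.02,0,0,0.373],[1,-0.79,-0.2,-0.02,0,0,0.373],[1,-0.79,-0.2,-0.02,0,0,0.373],[1,-0.79,-0.2,-0.02,0,0,0.373],[1,-0.79,-0.2,-0.02,0,0,0.373],[1,-0.79,-0.2,-0.02,0,0,0.373],[1,-0.79,-0.2,-0.02,0,0,0.373],[1,-0.79,-0.2,-0.02,0,0,0.373]]}}

```text
clock: 32.35
ee_pos: [0.48, -0.3484, 0.2875]
tool_rot: [0.875, 0.484, 0.001, -0.001]
contact_force: [0.3, 1.1, -0.2]
gripper_width: 0.997
gripper_force: 0.0
```

```bash
python3 - <<'E'
from h import *
c=cam("wrist");st();drums(c);row(.448,-.437,.2,57)
E
```

```text
t 32.4 tcp [ 0.4774 -0.3556  0.2874] az 57.67 zdir [-0.001 -0.002 -1.   ] w 1.001 gf 0.0 F [-3.6 -1.9 -0.1] j [-0.77  0.12  1.55 -0.    1.47 -0.21]
place 0.96 108.7 248.2 [ 0.1866 -0.2986  0.03  ]
place 0.87 391.4 335.6 [ 0.4387 -0.6177  0.03  ]
place 0.67 330.8 234.6 [ 0.4461 -0.4378  0.03  ]
place 0.61 384.2 63.1 [ 0.6056 -0.2916  0.03  ]
cut 0.8 px 108.0 245.0 n 3658 sat 54 pca ctr [ 0.1889 -0.295 ] az -179.6 sd [0.0165 0.0337] rect 187 -296 131 63 0.1
cut 0.66 px 332.0 234.0 n 3297 sat 15 pca ctr [ 0.4473 -0.4382] az 57.4 sd [0.0163 0.0297] rect 447 -440 113 62 56.4
row (0.448, -0.437, 0.2, 57) -> [-0.114, 0.025, 0.109] [-0.001, -0.001, 0.008]
```

Call:
{"method": "carry_out", "body": {"series": [[1,-0.112,0.025,0.04,0,0,0.006],[1,-0.112,0.025,0.09,0,0,0.006],[1,-0.112,0.025,0.14,0,0,0.006],[1,-0.112,0.025,0.14,0,0,0.006],[1,-0.112,0.025,0.14,0,0,0.006]]}}

```text
clock: 33.0
ee_pos: [0.4504, -0.4311, 0.1747]
tool_rot: [0.877, 0.481, 0.001, -0.003]
contact_force: [-0.5, 0.7, -1.3]
gripper_width: 0.998
gripper_force: 0.0
```

```bash
python3 - <<'E'
from h import *
c=cam("wrist");st();drums(c);row(.4465,-.438,.025,57)
E
```

```text
t 33.05 tcp [ 0.4518 -0.4322  0.1777] az 57.48 zdir [ 0.002  0.002 -1.   ] w 1.003 gf 0.0 F [0.3 1.5 0.3] j [-0.89  0.27  1.59  0.    1.28 -0.32]
place 0.84 318.9 195.1 [ 0.4475 -0.4391  0.03  ]
place 0.71 402.3 338.0 [ 0.4382 -0.6131  0.03  ]
cut 0.89 px 391.0 328.0 n 2919 sat 93 pca ctr [ 0.4336 -0.5966] az 143.0 sd [0.0151 0.0196] rect 434 -592 63 76 33.9
cut 0.74 px 318.0 193.0 n 7185 sat 15 pca ctr [ 0.447  -0.4378] az 56.7 sd [0.0169 0.0285] rect 445 -440 107 65 56.9
cut 0.66 px 25.0 203.0 n 3910 sat 36 pca ctr [ 0.2182 -0.3027] az -154.8 sd [0.0127 0.0226] rect 214 -313 93 51 42.5
row (0.4465, -0.438, 0.025, 57) -> [-0.009, -0.005, 0.195] [0.004, -0.001, 0.006]
```

Call:
{"method": "carry_out", "body": {"series": [[1,-0.009,-0.003,0.05,0,0,0.006],[1,-0.009,-0.003,0.1,0,0,0.006],[1,-0.009,-0.003,0.15,0,0,0.006],[1,-0.009,-0.003,0.188,0,0,0.006],[1,-0.009,-0.003,0.188,0,0,0.006],[-1,-0.009,-0.003,0.188,0,0,0.006],[-1,-0.009,-0.003,0.188,0,0,0.006],[-1,-0.009,-0.003,0.188,0,0,0.006],[-1,-0.009,-0.003,0.188,0,0,0.006],[-1,-0.009,-0.003,0.188,0,0,0.006],[-1,-0.009,-0.003,0.188,0,0,0.006],[-1,-0.009,-0.003,0.188,0,0,0.006]]}}

```text
clock: 34.35
ee_pos: [0.4479, -0.4406, 0.0317]
tool_rot: [0.879, 0.476, 0.002, 0.004]
contact_force: [-1.0, 1.3, 7.2]
gripper_width: 0.687
gripper_force: 67.9
```

```bash
python3 - <<'E'
from h import *
st(); row(.617,.130,.27,91.5)
E
```

```text
t 34.35 tcp [ 0.4479 -0.4406  0.0317] az 56.9 zdir [ 0.007 -0.005 -1.   ] w 0.687 gf 67.9 F [-1.   1.3  7.2] j [-0.9   0.45  1.66  0.    1.02 -0.33]
row (0.617, 0.13, 0.27, 91.5) -> [0.713, -0.21, -0.3] [0.005, 0.002, -0.384]
```

Call:
{"method": "carry_out", "body": {"series": [[-1,0,0,-0.02,0,0,0],[-1,0,0,-0.08,0,0,0],[-1,0,0,-0.14,0,0,0],[-1,0,0,-0.2,0,0,0],[-1,0.1,-0.03,-0.26,0,0,-0.38],[-1,0.14,-0.042,-0.32,0,0,-0.38],[-1,0.2,-0.06,-0.34,0,0,-0.384],[-1,0.713,-0.21,-0.34,0,0,-0.384],[-1,0.713,-0.21,-0.34,0,0,-0.384],[-1,0.713,-0.21,-0.34,0,0,-0.384],[-1,0.713,-0.21,-0.34,0,0,-0.384],[-1,0.713,-0.21,-0.34,0,0,-0.384]]}}

```text
clock: 35.55
ee_pos: [0.5514, -0.0802, 0.2888]
tool_rot: [0.698, 0.716, 0.001, 0.002]
contact_force: [0.8, -0.2, -5.4]
gripper_width: 0.688
gripper_force: 67.8
```

```bash
python3 - <<'E'
from h import *
st(); row(.617,.129,.27,91.5); row(.617,.129,.17,91.5)
E
```

```text
t 35.55 tcp [ 0.5514 -0.0802  0.2888] az 91.43 zdir [ 0.004 -0.    -1.   ] w 0.688 gf 67.8 F [ 0.8 -0.2 -5.4] j [-0.29  0.03  1.65  0.    1.46 -0.31]
row (0.617, 0.129, 0.27, 91.5) -> [0.259, 0.088, 0.024] [0.003, 0.0, -0.001]
row (0.617, 0.129, 0.17, 91.5) -> [0.259, 0.088, 0.149] [0.003, 0.0, -0.001]
```

Call:
{"method": "carry_out", "body": {"series": [[-1,0.259,0.088,0,0,0,0],[-1,0.259,0.088,0,0,0,0],[-1,0.259,0.088,0,0,0,0],[-1,0.259,0.088,0,0,0,0],[-1,0.259,0.088,0.03,0,0,0],[-1,0.259,0.088,0.08,0,0,0],[-1,0.259,0.088,0.13,0,0,0],[-1,0.259,0.088,0.14,0,0,0],[-1,0.259,0.088,0.14,0,0,0],[-1,0.259,0.088,0.14,0,0,0]]}}

```text
clock: 36.55
ee_pos: [0.6186, 0.1265, 0.1784]
tool_rot: [0.698, 0.716, 0.003, 0.002]
contact_force: [1.2, -0.5, -4.1]
gripper_width: 0.685
gripper_force: 67.8
```

```bash
python3 - <<'E'
from h import *
st(); c=cam("wrist"); row(.617,.129,.106,91.5)
p=robot.get_obs()["ee_pos"]
# expected in-hand drum hub far-end top edge vs seen; print cut-outs near the hand
for r in robot.cut_out("drum_a","wrist"):
    m=r["region"]; v,u=np.where(m)
    print(round(r["p"],2),"n",len(u),"u",u.min(),u.max(),"v",v.min(),v.max())
print("expected far hub top",proj(c,[p[0],p[1]+.048,p[2]+.02]),"far hub bottom mid", proj(c,[p[0],p[1]+.048,p[2]-.002]))
E
```

```text
t 36.55 tcp [0.6186 0.1265 0.1784] az 91.42 zdir [ 0.007  0.    -1.   ] w 0.685 gf 67.8 F [ 1.2 -0.5 -4.1] j [ 0.08  0.28  1.58 -0.    1.28  0.05]
row (0.617, 0.129, 0.106, 91.5) -> [0.003, -0.003, 0.091] [0.005, -0.0, -0.001]
0.97 n 11129 u 256 367 v 0 114
0.77 n 26225 u 240 392 v 146 347
expected far hub top [321.60665066 166.97400025] far hub bottom mid [320.44752222 157.05677516]
```

```bash
python3 - <<'E'
from h import *
c=cam("wrist"); st(); p=robot.get_obs()["ee_pos"]
for d in(-.004,0,.004):
    for dz in (-.0017,):
        X=[proj(c,[p[0]+.022*np.cos(t),p[1]+.048+d,p[2]+dz+.022*np.sin(t)]) for t in np.linspace(0,6.28,60)]
        print(d,"far face v range",np.array(X)[:,1].min().round(1),np.array(X)[:,1].max().round(1))
for r in robot.cut_out("drum_a","wrist"):
    v,u=np.where(r["region"]); print(len(u),v.min(),u.min(),u.max())
row(.617,.129,.106,91.5)
E
```

```text
t 36.7 tcp [0.619  0.1265 0.1788] az 91.42 zdir [ 0.008  0.001 -1.   ] w 0.684 gf 67.8 F [-0.5  0.3 -4.7] j [ 0.08  0.28  1.58 -0.    1.28  0.05]
-0.004 far face v range 157.7 177.6
0 far face v range 149.5 166.6
0.004 far face v range 141.2 155.4
11152 0 255 365
row (0.617, 0.129, 0.106, 91.5) -> [0.003, -0.003, 0.09] [0.005, -0.0, -0.001]
```

Call:
{"method": "carry_out", "body": {"series": [[-1,0.002,-0.003,0.04,0.004,0,0],[-1,0.002,-0.003,0.065,0.004,0,0],[-1,0.002,-0.003,0.08,0.004,0,0],[-1,0.002,-0.003,0.087,0.004,0,0],[-1,0.002,-0.003,0.092,0.004,0,0],[-1,0.002,-0.003,0.092,0.004,0,0]]}}

```text
clock: 37.35
ee_pos: [0.6169, 0.1282, 0.1054]
tool_rot: [0.698, 0.716, 0.0, 0.0]
contact_force: [-2.8, -0.7, 4.4]
gripper_width: 0.688
gripper_force: 69.0
```

```bash
python3 -c "
from h import *
st()"
```

```text
t 37.35 tcp [0.6169 0.1282 0.1054] az 91.42 zdir [ 0.001  0.    -1.   ] w 0.688 gf 69.0 F [-2.8 -0.7  4.4] j [0.08 0.36 1.63 0.   1.16 0.05]
```

Seated, with support felt from the wheels. I release and rise.

Call:
{"method": "carry_out", "body": {"series": [[1,0,0,0,0,0,0],[1,0,0,0,0,0,0],[1,0,0,0,0,0,0],[1,0,0,0,0,0,0],[1,0,0,-0.04,0,0,0],[1,0,0,-0.1,0,0,0],[1,0,0,-0.16,0,0,0],[1,0,0,-0.22,0,0,0],[1,0,0,-0.24,0,0,0],[1,0,0,-0.24,0,0,0]]}}

```text
clock: 38.35
ee_pos: [0.6174, 0.1283, 0.2982]
tool_rot: [0.698, 0.716, 0.002, 0.001]
contact_force: [0.6, -0.2, -1.1]
gripper_width: 0.996
gripper_force: 0.0
```

```bash
python3 - <<'E'
from h import *
c=cam("wrist");st();drums(c,"drum_a",.104);row(.61,-.293,.28,117)
E
```

```text
t 38.4 tcp [0.6161 0.1282 0.2948] az 91.44 zdir [-0.001  0.    -1.   ] w 0.995 gf 0.0 F [-0.3  0.3 -1. ] j [0.08 0.2  1.45 0.   1.49 0.05]
place 0.58 313.7 59.1 [0.6128 0.2383 0.104 ]
place 0.58 316.1 172.5 [0.6178 0.1294 0.104 ]
cut 0.91 px 314.0 54.0 n 6799 sat 13 pca ctr [0.6134 0.2417] az 90.9 sd [0.017  0.0263] rect 613 239 65 98 1.5
cut 0.77 px 315.0 172.0 n 5222 sat 13 pca ctr [0.6167 0.1297] az 91.2 sd [0.0166 0.0276] rect 617 127 62 105 1.1
cut 0.55 px 325.0 201.0 n 31323 sat 30 pca ctr [0.6294 0.0885] az 99.7 sd [0.0459 0.1146] rect 655 91 196 396 1.6
row (0.61, -0.293, 0.28, 117) -> [-0.526, -0.019, 0.014] [-0.004, -0.001, -0.284]
```

Call:
{"method": "carry_out", "body": {"series": [[1,-0.526,-0.019,0,0,0,-0.284],[1,-0.526,-0.019,0,0,0,-0.284],[1,-0.526,-0.019,0,0,0,-0.284],[1,-0.526,-0.019,0,0,0,-0.284],[1,-0.526,-0.019,0,0,0,-0.284],[1,-0.526,-0.019,0,0,0,-0.284],[1,-0.526,-0.019,0,0,0,-0.284],[1,-0.526,-0.019,0,0,0,-0.284],[1,-0.526,-0.019,0.03,0,0,-0.284],[1,-0.526,-0.019,0.09,0,0,-0.284],[1,-0.526,-0.019,0.12,0,0,-0.284],[1,-0.526,-0.019,0.12,0,0,-0.284]]}}

```text
clock: 39.7
ee_pos: [0.6063, -0.2908, 0.1886]
tool_rot: [0.523, 0.852, -0.001, -0.009]
contact_force: [0.3, -0.1, -0.3]
gripper_width: 1.002
gripper_force: 0.0
```

```bash
python3 - <<'E'
from h import *
c=cam("wrist");st();drums(c);row(.61,-.293,.026,117)
E
```

```text
t 39.75 tcp [ 0.6081 -0.2915  0.1926] az 116.99 zdir [-0.011  0.005 -1.   ] w 0.999 gf 0.0 F [-0.4 -0.1 -0.1] j [-0.56  0.38  1.42 -0.    1.35 -1.03]
place 0.58 316.7 188.4 [ 0.6068 -0.2956  0.03  ]
cut 0.77 px 20.0 341.0 n 735 sat 20 pca ctr [ 0.3975 -0.5942] az 65.6 sd [0.0042 0.0207] rect 397 -592 77 17 66.3
cut 0.75 px 318.0 187.0 n 6501 sat 15 pca ctr [ 0.6074 -0.2945] az 118.2 sd [0.0168 0.0281] rect 608 -297 63 106 28.6
row (0.61, -0.293, 0.026, 117) -> [-0.0, -0.001, 0.215] [-0.002, -0.001, 0.0]
```

```bash
python3 - <<'E'
from h import *
c=cam("wrist");st();drums(c);row(.61,-.295,.026,117.7)
E
```

```text
t 39.9 tcp [ 0.6116 -0.293   0.1996] az 117.03 zdir [-0.001 -0.001 -1.   ] w 0.998 gf 0.0 F [0.2 0.5 0.4] j [-0.56  0.38  1.42 -0.    1.35 -1.03]
place 0.75 309.6 176.9 [ 0.6034 -0.294   0.03  ]
cut 0.94 px 313.0 179.0 n 6140 sat 15 pca ctr [ 0.6074 -0.2948] az 118.4 sd [0.0167 0.0279] rect 608 -297 62 106 28.5
cut 0.65 px 22.0 334.0 n 1119 sat 35 pca ctr [ 0.3992 -0.6001] az 69.8 sd [0.0061 0.0239] rect 396 -604 97 24 67.4
row (0.61, -0.295, 0.026, 117.7) -> [-0.001, -0.003, 0.218] [-0.001, 0.001, -0.007]
```

Call:
{"method": "carry_out", "body": {"series": [[1,0.001,-0.006,0.05,0,0,-0.011],[1,0.001,-0.006,0.1,0,0,-0.011],[1,0.001,-0.006,0.16,0,0,-0.011],[1,0.001,-0.006,0.215,0,0,-0.011],[1,0.001,-0.006,0.215,0,0,-0.011],[-1,0.001,-0.006,0.215,0,0,-0.011],[-1,0.001,-0.006,0.215,0,0,-0.011],[-1,0.001,-0.006,0.215,0,0,-0.011],[-1,0.001,-0.006,0.215,0,0,-0.011],[-1,0.001,-0.006,0.215,0,0,-0.011],[-1,0.001,-0.006,0.215,0,0,-0.011],[-1,0.001,-0.006,0.215,0,0,-0.011]]}}

```text
clock: 41.2
ee_pos: [0.6084, -0.296, 0.0306]
tool_rot: [0.515, 0.857, -0.001, 0.002]
contact_force: [1.5, 0.0, 7.2]
gripper_width: 0.687
gripper_force: 68.7
```

```bash
python3 - <<'E'
from h import *
st(); row(.60,-.25,.34,117); row(.6197,.022,.33,91.5)
E
```

```text
t 41.2 tcp [ 0.6084 -0.296   0.0306] az 118.0 zdir [ 0.003 -0.004 -1.   ] w 0.687 gf 68.7 F [1.5 0.  7.2] j [-0.57  0.55  1.52 -0.    1.07 -1.06]
row (0.6, -0.25, 0.34, 117) -> [0.054, 0.018, -0.387] [0.001, 0.003, 0.011]
row (0.6197, 0.022, 0.33, 91.5) -> [0.342, 0.2, -0.376] [0.001, 0.003, 0.294]
```

Call:
{"method": "carry_out", "body": {"series": [[-1,0,0,-0.02,0,0,0],[-1,0,0,-0.08,0,0,0],[-1,0,0,-0.14,0,0,0],[-1,0,0,-0.2,0,0,0],[-1,0,0,-0.26,0,0,0],[-1,0,0,-0.32,0,0,0],[-1,0.1,0.058,-0.37,0,0,0.294],[-1,0.342,0.2,-0.376,0,0,0.294],[-1,0.342,0.2,-0.376,0,0,0.294],[-1,0.342,0.2,-0.376,0,0,0.294],[-1,0.342,0.2,-0.376,0,0,0.294],[-1,0.342,0.2,-0.376,0,0,0.294]]}}

```text
clock: 42.4
ee_pos: [0.6175, 0.0014, 0.3261]
tool_rot: [0.698, 0.716, -0.001, -0.001]
contact_force: [0.7, -0.3, -3.5]
gripper_width: 0.684
gripper_force: 67.5
```

```bash
python3 - <<'E'
from h import *
st(); row(.6197,.022,.33,91.5); row(.6197,.022,.18,91.5)
E
```

```text
t 42.4 tcp [0.6175 0.0014 0.3261] az 91.52 zdir [-0.002 -0.    -1.   ] w 0.684 gf 67.5 F [ 0.7 -0.3 -3.5] j [-0.13  0.16  1.44 -0.    1.54 -0.15]
row (0.6197, 0.022, 0.33, 91.5) -> [0.026, 0.003, -0.005] [-0.002, 0.0, 0.0]
row (0.6197, 0.022, 0.18, 91.5) -> [0.026, 0.004, 0.183] [-0.002, 0.0, 0.0]
```

Call:
{"method": "carry_out", "body": {"series": [[-1,0.023,0.003,0,0,0,0],[-1,0.023,0.003,0.06,0,0,0],[-1,0.023,0.003,0.12,0,0,0],[-1,0.023,0.003,0.183,0,0,0],[-1,0.023,0.003,0.183,0,0,0],[-1,0.023,0.003,0.183,0,0,0],[-1,0.023,0.003,0.183,0,0,0]]}}

```text
clock: 43.1
ee_pos: [0.6221, 0.0175, 0.1826]
tool_rot: [0.698, 0.716, 0.001, 0.001]
contact_force: [0.1, -0.2, -2.5]
gripper_width: 0.686
gripper_force: 67.6
```

```bash
python3 - <<'E'
from h import *
c=cam("wrist"); st(); p=robot.get_obs()["ee_pos"]
for d in(-.004,0,.004):
    X=[proj(c,[p[0]+.022*np.cos(t),p[1]+.048+d,p[2]-.0006+.022*np.sin(t)]) for t in np.linspace(0,6.28,60)]
    print(d,"far face v",np.array(X)[:,1].min().round(1))
for r in robot.cut_out("drum_a","wrist"):
    v,u=np.where(r["region"]); print(len(u),v.min(),v.max(),u.min(),u.max())
row(.6197,.022,.105,91.5)
E
```

```text
t 43.15 tcp [0.6224 0.0174 0.1829] az 91.52 zdir [ 0.004 -0.001 -1.   ] w 0.687 gf 67.6 F [-0.2  0.  -4.1] j [-0.1   0.26  1.6  -0.    1.28 -0.12]
-0.004 far face v 158.4
0 far face v 150.1
0.004 far face v 141.7
10811 0 111 257 366
26733 144 347 240 393
row (0.6197, 0.022, 0.105, 91.5) -> [0.006, -0.003, 0.097] [0.002, 0.001, 0.0]
```

Call:
{"method": "carry_out", "body": {"series": [[-1,0.003,-0.003,0.04,0.002,0,0],[-1,0.003,-0.003,0.07,0.002,0,0],[-1,0.003,-0.003,0.086,0.002,0,0],[-1,0.003,-0.003,0.094,0.002,0,0],[-1,0.003,-0.003,0.098,0.002,0,0],[-1,0.003,-0.003,0.098,0.002,0,0]]}}

```text
clock: 43.8
ee_pos: [0.6195, 0.02, 0.1042]
tool_rot: [0.698, 0.716, -0.001, -0.0]
contact_force: [-3.5, 1.3, 8.5]
gripper_width: 0.685
gripper_force: 69.1
```

```bash
python3 -c "
from h import *
st()"
```

```text
t 43.8 tcp [0.6195 0.02   0.1042] az 91.52 zdir [-0.001 -0.    -1.   ] w 0.685 gf 69.1 F [-3.5  1.3  8.5] j [-0.09  0.34  1.65 -0.    1.15 -0.12]
```

Call:
{"method": "carry_out", "body": {"series": [[1,0,0,0,0,0,0],[1,0,0,0,0,0,0],[1,0,0,0,0,0,0],[1,0,0,0,0,0,0],[1,0,0,-0.04,0,0,0],[1,0,0,-0.1,0,0,0],[1,0,0,-0.16,0,0,0],[1,0,0,-0.22,0,0,0],[1,0,0,-0.28,0,0,0],[1,0,0,-0.31,0,0,0],[1,0,0,-0.31,0,0,0]]}}

```text
clock: 44.9
ee_pos: [0.6206, 0.02, 0.3539]
tool_rot: [0.698, 0.717, 0.001, 0.002]
contact_force: [0.5, -0.2, -0.6]
gripper_width: 0.999
gripper_force: 0.0
```

```bash
python3 - <<'E'
from h import *
c=cam("wrist");st();save(c,"w9.png");drums(c,"drum_a",.104);row(.6227,-.095,.30,1.5)
E
```

```text
t 44.95 tcp [0.6196 0.0201 0.3505] az 91.54 zdir [-0.001 -0.001 -1.   ] w 1.0 gf 0.0 F [ 0.4 -0.2 -0.4] j [-0.09  0.16  1.39 -0.    1.59 -0.12]
place 0.87 54.8 332.4 [ 0.2603 -0.2297  0.104 ]
place 0.79 317.1 64.4 [0.6191 0.1312 0.104 ]
place 0.7 314.4 161.4 [0.6188 0.0227 0.104 ]
place 0.43 162.4 49.7 [0.4497 0.1414 0.104 ]
cut 0.71 px 31.0 329.0 n 583 sat 59 pca ctr [ 0.228  -0.2251] az -137.7 sd [0.0056 0.0206] rect 228 -223 81 22 44.3
cut 0.66 px 315.0 61.0 n 4889 sat 13 pca ctr [0.6165 0.1339] az 91.1 sd [0.0165 0.0271] rect 617 133 62 101 1.0
cut 0.64 px 315.0 4.0 n 336 sat 11 pca ctr [0.6151 0.1907] az -177.8 sd [0.0024 0.0113] rect 615 190 42 8 1.7
row (0.6227, -0.095, 0.3, 1.5) -> [-0.144, 0.002, 0.058] [-0.004, 0.004, 1.0]
```

View pics/w9.png

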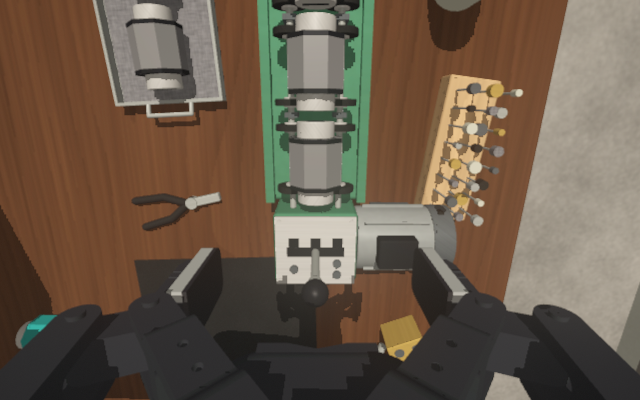

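The drums at stations 1 and 2 sit level between their wheels at (316,165) and (316,60), and the lever knob is upright at (315,292). Now the lever.

Call:
{"method": "carry_out", "body": {"series": [[1,-0.144,0.002,0,0,0,1],[1,-0.144,0.002,0,0,0,1],[1,-0.144,0.002,0,0,0,1],[1,-0.144,0.002,0,0,0,1],[1,-0.144,0.002,0,0,0,1],[1,-0.144,0.002,0,0,0,1],[1,-0.144,0.002,0.02,0,0,1],[1,-0.144,0.002,0.04,0,0,1],[1,-0.144,0.002,0.058,0,0,1],[1,-0.144,0.002,0.058,0,0,1],[1,-0.144,0.002,0.058,0,0,1],[1,-0.144,0.002,0.058,0,0,1]]}}

```text
clock: 46.25
ee_pos: [0.622, -0.0947, 0.2984]
tool_rot: [1.0, 0.013, -0.005, -0.001]
contact_force: [-0.3, -0.2, 0.5]
gripper_width: 1.002
gripper_force: 0.0
```

```bash
python3 - <<'E'
from h import *
c=cam("wrist");st()
for r in robot.place_of("lever_knob","wrist")[:3]:
    u,v=r["at"][0]*640,r["at"][1]*400; print(round(r["p"],2),round(u,1),round(v,1),ray(c,u,v,.2).round(4))
row(.6227,-.095,.19,1.5)
E
```

```text
t 46.3 tcp [ 0.6222 -0.0947  0.299 ] az 1.63 zdir [-0.01   0.001 -1.   ] w 1.0 gf 0.0 F [ 0.2 -0.   0.3] j [-0.28  0.21  1.43 -0.    1.51  1.27]
0.68 313.8 200.8 [ 0.6211 -0.0929  0.2   ]
0.49 203.0 174.4 [ 0.6391 -0.0112  0.2   ]
row (0.6227, -0.095, 0.19, 1.5) -> [0.002, 0.0, 0.137] [-0.001, 0.006, 0.002]
```

Call:
{"method": "carry_out", "body": {"series": [[1,0,-0.001,0.05,0,0,0],[1,0,-0.001,0.1,0,0,0],[1,0,-0.001,0.137,0,0,0],[1,0,-0.001,0.137,0,0,0],[-1,0,-0.001,0.137,0,0,0],[-1,0,-0.001,0.137,0,0,0],[-1,0,-0.001,0.137,0,0,0],[-1,0,-0.001,0.137,0,0,0],[-1,0,-0.001,0.137,0,0,0],[-1,0,-0.001,0.137,0,0,0],[-1,0,-0.001,0.137,0,0,0],[-1,0,-0.001,0.137,0,0,0]], "newtons": 40}}

```text
clock: 47.55
ee_pos: [0.6235, -0.0941, 0.194]
tool_rot: [1.0, 0.013, -0.001, 0.0]
contact_force: [0.2, 1.6, 6.3]
gripper_width: 0.303
gripper_force: 39.1
```

```bash
python3 - <<'E'
from h import *
st(); row(.5605,-.096,.180,1.5)
E
```

```text
t 47.55 tcp [ 0.6235 -0.0941  0.194 ] az 1.54 zdir [-0.003 -0.    -1.   ] w 0.303 gf 39.1 F [0.2 1.6 6.3] j [-0.27  0.27  1.56 -0.    1.31  1.27]
row (0.5605, -0.096, 0.18, 1.5) -> [-0.079, 0.0, 0.018] [0.0, 0.002, 0.0]
```

Call:
{"method": "carry_out", "body": {"series": [[-1,-0.01,0,0,0,0,0],[-1,-0.02,0,0.001,0,0,0],[-1,-0.03,0,0.002,0,0,0],[-1,-0.04,0,0.004,0,0,0],[-1,-0.05,0,0.006,0,0,0],[-1,-0.06,0,0.009,0,0,0],[-1,-0.07,0,0.013,0,0,0],[-1,-0.079,0,0.016,0,0,0],[-1,-0.08,0,0.016,0,0,0],[-1,-0.08,0,0.016,0,0,0]]}}

```text
clock: 48.55
ee_pos: [0.5582, -0.0957, 0.1791]
tool_rot: [1.0, 0.013, -0.003, -0.0]
contact_force: [1.4, 2.5, -0.2]
gripper_width: 0.3
gripper_force: 40.3
```

Call:
{"method": "carry_out", "body": {"series": [[1,0,0,0,0,0,0],[1,0,0,0,0,0,0],[1,0,0,0,0,0,0],[1,0,0,0,0,0,0],[1,0,0,-0.06,0,0,0],[1,0,0,-0.12,0,0,0],[1,0,0,-0.18,0,0,0],[1,0,0,-0.22,0,0,0],[1,0,0,-0.22,0,0,0],[1,0,0,-0.22,0,0,0]]}}

```text
clock: 49.55
ee_pos: [0.5597, -0.096, 0.3562]
tool_rot: [1.0, 0.013, -0.002, 0.0]
contact_force: [0.4, 0.4, -0.2]
gripper_width: 1.0
gripper_force: 0.0
```

```bash
python3 - <<'E'
from h import *
c=cam("wrist");st();save(c,"w10.png")
print("slow expects",proj(c,[.5604,-.0965,.187]))
for r in robot.place_of("lever_knob","wrist")[:3]:
    u,v=r["at"][0]*640,r["at"][1]*400; print(round(r["p"],2),round(u,1),round(v,1),ray(c,u,v,.187).round(4))
drums(c,"drum_a",.104)
t=cam("top"); save(t,"top1.png",(100,100,480,330),2)
E
```

```text
t 49.6 tcp [ 0.5591 -0.0958  0.3545] az 1.53 zdir [-0.007  0.    -1.   ] w 1.001 gf 0.0 F [-0.5 -0.3 -0. ] j [-0.31  0.04  1.52 -0.    1.59  1.24]
slow expects [316.61439774 178.3135335 ]
0.73 317.1 178.4 [ 0.5603 -0.097   0.187 ]
place 0.95 27.8 105.7 [0.6177 0.2376 0.104 ]
place 0.83 211.9 110.7 [0.618  0.0262 0.104 ]
place 0.81 121.4 110.2 [0.6157 0.1307 0.104 ]
cut 0.81 px 118.0 108.0 n 5040 sat 14 pca ctr [0.6174 0.1348] az 91.6 sd [0.0171 0.0304] rect 617 136 64 117 3.2
cut 0.75 px 33.0 109.0 n 3752 sat 13 pca ctr [0.6138 0.2323] az 104.6 sd [0.0174 0.0231] rect 614 233 61 92 1.6
cut 0.74 px 628.0 248.0 n 1159 sat 91 pca ctr [ 0.4587 -0.5069] az -162.9 sd [0.0097 0.0197] rect 456 -503 88 37 17.2
cut 0.6 px 213.0 108.0 n 4674 sat 15 pca ctr [0.6204 0.0248] az 92.4 sd [0.0167 0.0289] rect 619 26 64 109 0.3
```

View pics/w10.png

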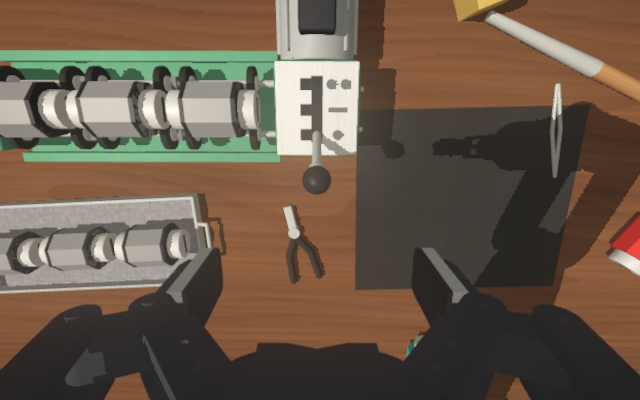

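View pics/top1.png

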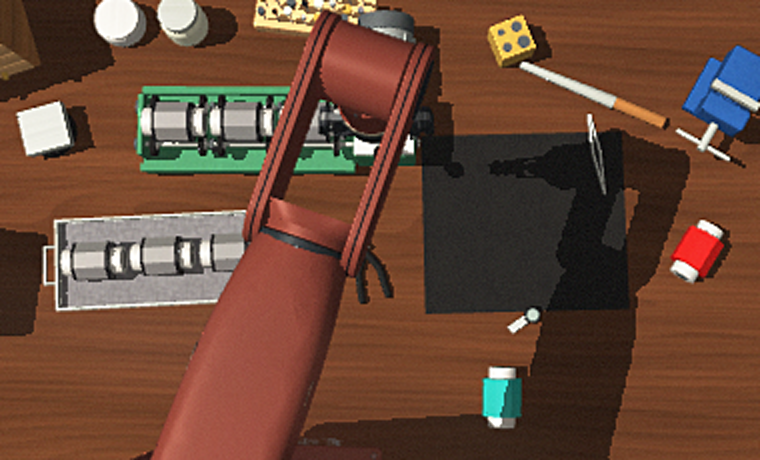

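The wrist view shows the knob at (317,179), exactly where the slow notch projects. Three drums are seated on the mill and three lie flat in the pan. The mat is empty and the gripper is clear, so I hand in.

```bash
python3 -c "
from workcell import robot
print(robot.sign_off())"
```

```text
the job is handed in; nothing more can be done
None
```

I handed the job in at about 50 s: the lever went to neutral first, the three finished drums lie flat in the pan, the three waiting drums are seated on stations 1 to 3, and the lever is in the slow notch; no verdict came back.

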